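# Load and start the lens steriliser

### The job

First swing the clamp-arm mirror well clear of the yellow tray (at least a right angle from where its arm lies straight over the tray), then stand every vial upright in a well of the tray, fully down. Then push the key home in the key switch and turn it clockwise to its stop, leaving it there; only then set the dose lever straight up. Leave the tumbler, cream jar, tweezer and wooden box alone.

Things in the scene. Friction and masses are not known exactly. Their poses are not given: they have to be found in the camera images.
- steriliser: Contact-lens steriliser, a fixed white plastic appliance lying flat on the vanity, 180 (x) x 340 (y) x 50 mm high. Origin at the centre of its underside; its front faces its own -x. On its top, in its own frame: the yellow tray centred at y -90 mm, the key switch at y +30 mm, the dose lever at y +120 mm (all at x 0).
- mirror (a joint): Chrome clamp-arm mirror: angle of its horizontal arm about a vertical axis, in rad. At 0 the arm points along the stand's own +y (over the tray); it grows as the arm swings anticlockwise seen from above, towards the robot and then away to the robot's right; range 0 to 2.3. It stays where it is left (light friction). Starts between 0.15 and 0.45, folded over the tray; from 1.3 on it is clear.
- mirror_hinge (a point): Point on the vertical swing axis of the mirror arm, 165 mm above the vanity (underside of the arm's hub). Its axes turn with the arm: +y runs along the arm to the mirror.
- mirror_grip (a point): Middle of the upright dark steel grip knob (18 mm diameter, 35 mm tall, top at 217 mm above the vanity) standing on the centre of the round mirror, 160 mm from the swing axis. The mirror is a level disc of 116 mm diameter, 10 mm thick, its underside 172 mm above the vanity.
- tray_hole0 (a point): Centre of the mouth of one of the four round wells of the yellow lens tray (the tray is 140 x 140 x 22 mm, fixed to the steriliser top, so its upper face is 72 mm above the vanity). Well 37 mm in diameter, 22 mm deep; wells stand in a 2 x 2 square of 66 mm pitch. z up, axes as the steriliser's.
- tray_hole1 (a point): Centre of the mouth of one of the four round wells of the yellow lens tray (the tray is 140 x 140 x 22 mm, fixed to the steriliser top, so its upper face is 72 mm above the vanity). Well 37 mm in diameter, 22 mm deep; wells stand in a 2 x 2 square of 66 mm pitch. z up, axes as the steriliser's.
- tray_hole2 (a point): Centre of the mouth of one of the four round wells of the yellow lens tray (the tray is 140 x 140 x 22 mm, fixed to the steriliser top, so its upper face is 72 mm above the vanity). Well 37 mm in diameter, 22 mm deep; wells stand in a 2 x 2 square of 66 mm pitch. z up, axes as the steriliser's.
- tray_hole3 (a point): Centre of the mouth of one of the four round wells of the yellow lens tray (the tray is 140 x 140 x 22 mm, fixed to the steriliser top, so its upper face is 72 mm above the vanity). Well 37 mm in diameter, 22 mm deep; wells stand in a 2 x 2 square of 66 mm pitch. z up, axes as the steriliser's.
- switch (a joint): Round steel key cylinder on the steriliser (52 mm diameter, 24 mm tall): angle turned, in rad, growing clockwise seen from above; 0 off (its start), stop at 1.05 (on). Turns with light friction and stays where left.
- switch_slot (a point): Centre of the mouth of the key slot in the cylinder's upper face, on its turning axis, 74 mm above the vanity. The slot is 19 mm along this point's x, 11 mm along its y, 20 mm deep, and its axes turn with the cylinder.
- dose (a joint): Dose lever of the steriliser: angle in rad. At 0 it leans 0.7 rad towards the steriliser's front (its own -x); 0.7 is straight up; 1.4 leans back as far. Stays where left. Starts between 0 and 0.3.
- dose_tip (a point): Centre of the lever's black ball (26 mm diameter), 65 mm from its pivot.
- dose_pivot (a point): Pivot of the dose lever, 72 mm above the vanity; it swings about the steriliser's y axis. Its base block is 70 x 50 mm, 25 mm tall above the steriliser top, with a 26 mm pivot barrel.
- key_block: Wooden key block fixed on the vanity, 70 x 70 x 30 mm; in the middle of its top a slot 20 mm (its x) by 12 mm (its y), 22 mm deep, in which the key stands. Origin at the centre of its underside.
- key: Switch key standing upright in the key block, 35 g: steel blade 16 mm (x) by 8 mm (y), 30 mm long, below a black bow 30 mm (x) by 10 mm (y) by 28 mm tall; 58 mm in all. Origin at the centre of the blade's foot, z up through the bow. A half turn about z makes no difference.
- vial1: Screw-top vial of amber glass with a white cap, upright on the vanity, 32 mm diameter, 48 mm tall, about 50 g, with a thick heavy glass base; origin at the centre of its underside, z up. Two to four vials are present; the others are absent (None).
- vial2: Screw-top vial of amber glass with a white cap, upright on the vanity, 32 mm diameter, 48 mm tall, about 50 g, with a thick heavy glass base; origin at the centre of its underside, z up. Two to four vials are present; the others are absent (None).
- vial3: Screw-top vial of amber glass with a white cap, upright on the vanity, 32 mm diameter, 48 mm tall, about 50 g, with a thick heavy glass base; origin at the centre of its underside, z up. Two to four vials are present; the others are absent (None).
- vial4: Screw-top vial of amber glass with a white cap, upright on the vanity, 32 mm diameter, 48 mm tall, about 50 g, with a thick heavy glass base; origin at the centre of its underside, z up. Two to four vials are present; the others are absent (None).
- tumbler: Bystander: white ceramic tumbler, 72 mm diameter, 100 mm tall, behind the steriliser. Origin at the centre of its underside. Leave alone.
- cream: Bystander: white cream jar with steel cap, 64 mm diameter, 50 mm tall, behind the steriliser. Origin at the centre of its underside. Leave alone.
- tweezer: Bystander: black plastic tweezer lying flat, 90 mm long, 8 mm tall, to the right. Origin at its middle on the underside. Leave alone.
- wood_box: Bystander: closed wooden box with sliding lid, 90 x 130 x 50 mm, to the right beyond the mirror. Origin at the centre of its underside. Leave alone.
There are look-alikes about, which are no part of the job. What is shaped like the vial4 but blue or red is not meant.

How it is judged (in metres and radians):
On the way, in this order (a step that is already met when the one before it is completed fails the run):
1. the mirror arm is swung clear of the tray (value of joint mirror above 1.3 rad), for 0.2 s.
2. every vial stands in a well of the tray (((horizontal distance between vial1 and tray_hole0 below 0.006 m and z of vial1 in the frame of tray_hole0 below -0.018 m) or (horizontal distance between vial1 and tray_hole1 below 0.006 m and z of vial1 in the frame of tray_hole1 below -0.018 m) or (horizontal distance between vial1 and tray_hole2 below 0.006 m and z of vial1 in the frame of tray_hole2 below -0.018 m) or (horizontal distance between vial1 and tray_hole3 below 0.006 m and z of vial1 in the frame of tray_hole3 below -0.018 m)) and angle between each of vial1, vial2, vial3, vial4's own z axis and vertical below 0.15 rad and ((horizontal distance between vial2 and tray_hole0 below 0.006 m and z of vial2 in the frame of tray_hole0 below -0.018 m) or (horizontal distance between vial2 and tray_hole1 below 0.006 m and z of vial2 in the frame of tray_hole1 below -0.018 m) or (horizontal distance between vial2 and tray_hole2 below 0.006 m and z of vial2 in the frame of tray_hole2 below -0.018 m) or (horizontal distance between vial2 and tray_hole3 below 0.006 m and z of vial2 in the frame of tray_hole3 below -0.018 m)) and ((horizontal distance between vial3 and tray_hole0 below 0.006 m and z of vial3 in the frame of tray_hole0 below -0.018 m) or (horizontal distance between vial3 and tray_hole1 below 0.006 m and z of vial3 in the frame of tray_hole1 below -0.018 m) or (horizontal distance between vial3 and tray_hole2 below 0.006 m and z of vial3 in the frame of tray_hole2 below -0.018 m) or (horizontal distance between vial3 and tray_hole3 below 0.006 m and z of vial3 in the frame of tray_hole3 below -0.018 m)) and ((horizontal distance between vial4 and tray_hole0 below 0.006 m and z of vial4 in the frame of tray_hole0 below -0.018 m) or (horizontal distance between vial4 and tray_hole1 below 0.006 m and z of vial4 in the frame of tray_hole1 below -0.018 m) or (horizontal distance between vial4 and tray_hole2 below 0.006 m and z of vial4 in the frame of tray_hole2 below -0.018 m) or (horizontal distance between vial4 and tray_hole3 below 0.006 m and z of vial4 in the frame of tray_hole3 below -0.018 m))), for 0.2 s.
3. the key is home in the switch, still off (horizontal distance between key and switch_slot below 0.005 m and z of key in the frame of switch_slot below -0.014 m and angle between key's own z axis and vertical below 0.15 rad and value of joint switch below 0.5 rad), for 0.1 s.
4. the key has turned the switch clockwise to its stop (horizontal distance between key and switch_slot below 0.005 m and z of key in the frame of switch_slot below -0.014 m and angle between key's own z axis and vertical below 0.15 rad and value of joint switch above 0.93 rad), for 0.2 s.
5. the dose lever stands straight up (value of joint dose between 0.58 and 0.82 rad), for 0.2 s.
At the end, for the whole second after the job is handed in: Mirror arm past 1.3 rad; each vial present upright (0.15 rad), within 6 mm of a well's centre and 18 mm deep; key upright in the switch, 14 mm deep, within 5 mm of its axis; switch past 0.93 rad; dose lever within 0.12 rad of upright; vials and key at rest (all of step 2 and all of step 4 and all of step 5 and value of joint mirror above 1.3 rad and linear speed of each of key, vial1, vial2, vial3, vial4 below 0.02 m/s); the robot touches nothing.
It fails at once if the tumbler is pushed more than 30 mm (distance of tumbler from where it was at the start of the episode above 0.03 m).
It fails at once if the cream is pushed more than 30 mm (distance of cream from where it was at the start of the episode above 0.03 m).
It fails at once if the tweezer is pushed more than 30 mm (distance of tweezer from where it was at the start of the episode above 0.03 m).
It fails at once if the wood box is pushed more than 30 mm (distance of wood_box from where it was at the start of the episode above 0.03 m).
Of vial1, vial2, vial3, vial4 only 2 to 4 are there at a start; the rules pass over those that are not, and their reading is None.
At some moment in a run one of vial1, vial2, vial3, vial4 may be knocked a few centimetres aside while the robot is not near it.
It also fails if it takes over 210 s, if anything falls off the work surface, if the arm or the gripper's body presses on something with over 40 N, if the wrist force passes 120 N, or if a joint passes its speed limit or range.

### The arm

A 6-joint arm with a two-finger parallel gripper is mounted at the origin on the work surface. World frame = base frame: x ahead of the robot, y to its left, z up, the work surface at z = 0. Lengths are in mm, angles in rad, forces in N, time in s.
With the tool pointing down it reaches from about 400 to 925 mm from the base axis. Payload 12.5 kg.
Tool frame: the origin (TCP) lies midway between the tips of the shut fingers; the grasp point (between the pads) lies 19 mm behind it; z points along the fingers, y is the direction in which the jaws open and shut (so a half turn about z gives the same grasp; the last joint's range is limited). The gripper opens to 95 mm and grips with 3 to 60 N. Pads are 20 mm wide; open, the fingers measure 119 mm over their backs; the gripper's body (75 mm by 180 mm) begins 59 mm behind the grasp point.
Start: joints at [-1.309, 0.491, 1.559, -0, 1.092, -0.106], TCP at [224.751, -583.21, 214.661] pointing down, gripper open.
Joint ranges: [-3.1, 3.1], [-0.84, 2.19], [0.05, 2.79], [-1.13, 4.28], [0.06, 2.93], [-2.69, 2.69]. Speed limits (rad/s): [2.22, 2.22, 2.79, 3.14, 3.14, 3.14].

### API

Orientations are given as [roll, pitch, yaw] about the fixed x, y, z axes, in that order (R = Rz(yaw) Ry(pitch) Rx(roll)).
In Python, from cell import env gives the robot as it stands.
- The arm moves only by the tool drive_tool, never from a script. Its argument "increments" is a list of rows, each a list of 2 entries, a list of its own where there are three numbers: the shift along the tool's x, y, z as a fraction of full scale, then the turn, a rotation vector about the tool's x, y, z as a fraction of full scale. In form: [[[x, y, z], [ax, ay, az]], ...]. A call has 1 to 5 rows; each row shifts and turns the commanded pose from where the row before left it, along the tool's axes as they then stand; what a row does not reach is not made up. Full scale, the value 1, is 30 mm for a shift and 0.08 rad for a turn. A row lasts 1/12 s, in which the tool goes at most 41.7 mm and 7.16 degrees, less where a joint would pass 70% of its speed; a pose out of reach is approached as far as the arm can. A call with a number of a shift or a turn outside -1 to 1 is refused whole. A call with a gripper value outside its range is refused whole. "jaw" is the opening, from -1 (shut) to 1 (fully open), so that 0 is half open, set as the call begins (left out, the last holds). The fingers move at their own pace and stop on an object; the grip force is fixed at half the most. Time passes only in rows, so rows that do not move let the fingers close. It gives the time, the measured TCP pose, the force and the opening at its end, in the units of the state.
- env.state(): the state, without advancing time (a new reading comes with each control period).
- env.read_camera(name): name is "scene" or "top" or "wrist"; returns a dict with "pixels" (480x640x3 uint8, blue, green, red), "vertical_fov" (degrees; the focal length in pixels is half the picture's height over the tangent of half this angle, whatever the lens; pixels are square), "cx", "cy" (the principal point, pixels), "world_to_cam" (4x4, takes a point from world to camera coordinates). Camera axes: x right, y down, z forward; pixel columns grow to the right and rows downward; lengths in mm; the calibration is good to about 2 mm. A picture is of the moment at which its call begins. There is no depth.
- env.job_done(): hands the job in, once; it reports no verdict.
Trained networks look in a picture, given as the dict that the camera call returned (one of the last four; its "shot" number tells which), for a name from the list of things; names that differ only in an ending like _2 or _b are one class to them, and where a whole thing is asked for, a point or a joint stands for the part that bears it (a point fixed in the world has none). Each returns a list of dicts, best first, with "score" (0 to 1); they miss things now and then, are a little off and sometimes report something else, mostly with a low value. They report only what shows in the picture. A call takes as long as a camera call. They do not tell look-alikes from the thing itself.
- env.boxes_of(target, picture): "point" ([x, y, z] in mm, in world coordinates, good to about 4 mm: the middle of the surface that is visible of it).
- env.tip_of(target, picture): "point" ([x, y, z] in mm, in world coordinates, good to about 4 mm: a listed point, or the origin of a listed thing).
The state is a dict: "t": time; "joints": joint angles; "qvel": joint speeds; "tau": joint torques, N m; "eef_pos": TCP position; "tcp_rot": TCP orientation; "ft_force": force on the tool from outside, world axes, zero at the start; "moment": the same for the moment, N m; "opening": opening from 0.0 (shut) to 1.0 (fully open).
Only numpy, scipy, OpenCV 4.12 (cv2) and the standard library are available. Lean on these libraries where they do the work, as an engineer would, in place of code of your own. Each camera call takes 0.05 s, during which the arm holds its last target.

## Working session

There is one attempt and no reset: what is moved stays moved. The work goes in short steps, Python scripts to look and compute and a tool call to move; the robot and the scene stay as the last step left them, time stands still between calls to the robot, and variables do not carry over. Pictures are saved under pics/ and viewed, and the job is handed in when it is done.

Besides the shell and the picture viewer there is one more tool, called after ">>>" as name([rows], argument=value, ...), one row to a line, values as JSON. drive_tool: Moves the arm, as the interface text tells. Its arguments: {"type":"object","properties":{"increments":{"type":"array","items":{"type":"array"}},"jaw":{"type":"number"}},"required":["increments"]}

```bash
ls; mkdir -p pics
cat > h.py <<'E'
import numpy as np, cv2
from cell import env
def snap(cam,name):
    p=env.read_camera(cam); cv2.imwrite(f'pics/{name}.png',p['pixels']); return p
def proj(p,X):
    W=np.array(p['world_to_cam']); f=240/np.tan(np.radians(p['vertical_fov'])/2)
    c=W[:3,:3]@np.array(X,float)+W[:3,3]; return np.array([p['cx']+f*c[0]/c[2],p['cy']+f*c[1]/c[2]])
def ray(p,u,v,z):
    W=np.array(p['world_to_cam']); f=240/np.tan(np.radians(p['vertical_fov'])/2)
    d=W[:3,:3].T@np.array([(u-p['cx'])/f,(v-p['cy'])/f,1]); o=-W[:3,:3].T@W[:3,3]
    return o+d*(z-o[2])/d[2]
E
python3 - <<'E'
from h import *
for c in ('scene','top'):
    p=snap(c,c+'0'); print(c,p['vertical_fov'],p['cx'],p['cy'],np.round(p['world_to_cam'],2).tolist())
    for n in ['steriliser','mirror_hinge','mirror_grip','tray_hole0','switch_slot','dose_tip','dose_pivot','key_block','key','vial1','tumbler','cream','tweezer','wood_box']:
        print(n,[(round(d['score'],2),np.round(d['point']).tolist()) for d in env.tip_of(n,p)])
s=env.state();print(s)
E
```

```text
pics
scene 48.079010660636584 315.7972349623056 240.94632965717528 [[0.03, 1.0, -0.01, 22.34], [0.86, -0.03, -0.5, -432.27], [-0.5, 0.01, -0.86, 1433.06], [0.0, 0.0, 0.0, 1.0]]
steriliser [(0.63, [548.0, 57.0, 76.0]), (0.56, [558.0, -64.0, 2.0]), (0.52, [601.0, 237.0, 8.0])]
mirror_hinge [(0.66, [631.0, -288.0, 164.0])]
mirror_grip [(0.76, [582.0, -142.0, 201.0])]
tray_hole0 [(0.93, [598.0, -116.0, 70.0]), (0.82, [537.0, -187.0, 70.0]), (0.8, [531.0, -126.0, 71.0]), (0.21, [416.0, -262.0, 2.0])]
switch_slot [(0.6, [560.0, -29.0, 78.0])]
dose_tip []
dose_pivot [(0.61, [505.0, -434.0, 4.0]), (0.47, [549.0, 56.0, 75.0])]
key_block [(0.61, [605.0, 235.0, 0.0])]
key [(0.43, [604.0, 237.0, 4.0])]
vial1 [(0.77, [422.0, 185.0, -3.0]), (0.71, [768.0, 28.0, -0.0]), (0.64, [358.0, 132.0, -0.0]), (0.63, [513.0, 204.0, 0.0]), (0.55, [438.0, 284.0, 4.0]), (0.31, [539.0, -187.0, 68.0])]
tumbler [(0.92, [747.0, 198.0, 1.0])]
cream [(0.89, [767.0, 30.0, 0.0])]
tweezer [(0.56, [418.0, -263.0, 1.0]), (0.38, [740.0, 200.0, 2.0])]
wood_box [(0.93, [509.0, -431.0, 3.0])]
top 46.267347002364254 331.3529306
[... 1035 characters left out ...]
0, -261.0, 2.0])]
wood_box [(0.59, [511.0, -438.0, -1.0])]
{'t': 1.5, 'joints': array([-1.30861958e+00,  4.90917851e-01,  1.55887637e+00,  1.54229518e-06,
        1.09174149e+00, -1.05585640e-01]), 'qvel': array([-0.0005038 ,  0.00028699, -0.00031081,  0.00047269,  0.00041854,
       -0.0007338 ]), 'tau': array([ 1.45307686e-04, -6.12465405e+01, -2.58428264e+01,  6.93980302e-02,
        4.45685454e-02, -4.68283716e-06]), 'eef_pos': array([ 224.73991198, -583.21510406,  214.65799643]), 'tcp_rot': array([3.14153588e+00, 4.63993934e-06, 3.67761676e-01]), 'ft_force': array([0.28745381, 0.24745447, 0.3837849 ]), 'moment': array([0.02809382, 0.02801388, 0.02327562]), 'opening': 0.9968669027621397}
```

View pics/scene0.png

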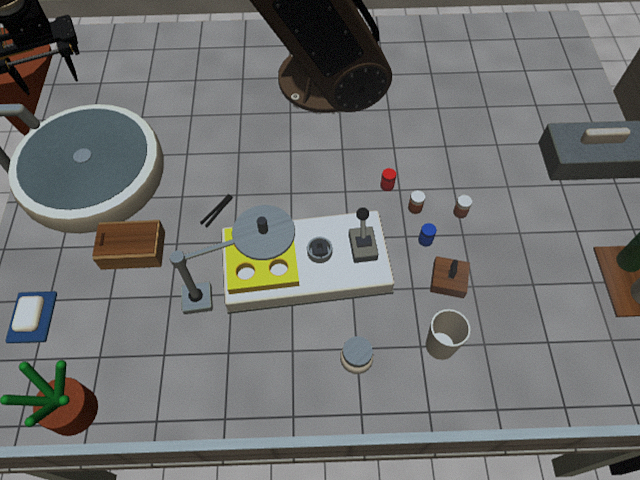

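View pics/top0.png

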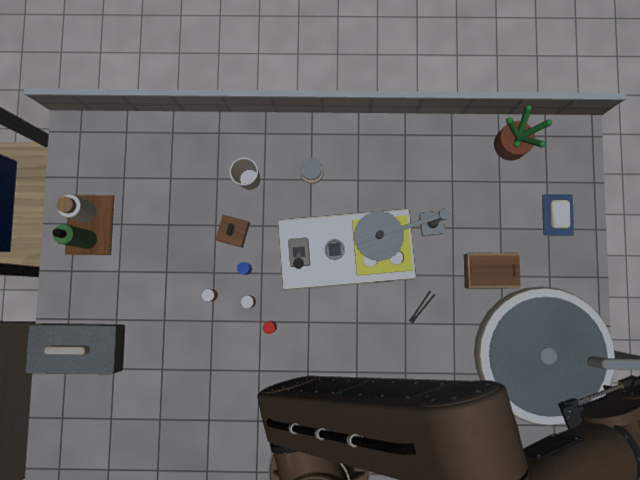

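```bash
cat > plan.py <<'E'
import sys, numpy as np
from scipy.spatial.transform import Rotation as R
from cell import env
# usage: plan.py x y z yaw [n] -> rows
def plan(pos,yaw,n=None,smax=30.,start=None):
    s=env.state(); p=np.array(s['eef_pos']) ; r=R.from_euler('xyz',s['tcp_rot'])
    rt=R.from_euler('xyz',[np.pi,0,yaw])
    d=(r.inv()*rt).as_rotvec(); D=np.array(pos)-p
    k=max(int(np.ceil(max(np.linalg.norm(D)/smax,np.abs(d).max()/.08))),1)
    if n: k=max(k,n)
    rows=[]
    for i in range(k):
        loc=r.inv().apply(D/k); rows.append([np.round(loc/30,2).tolist(),np.round(d/k/.08,2).tolist()])
        r=r*R.from_rotvec(d/k)
    for i in range(0,k,5): print('[',','.join(str(x).replace(' ','') for x in rows[i:i+5]),']')
if __name__=='__main__':
    a=[float(v) for v in sys.argv[1:]]
    plan(a[:3],a[3],int(a[4]) if len(a)>4 else None)
    s=env.state(); print(round(s['t'],2),np.round(s['eef_pos'],1),np.round(s['tcp_rot'],3),np.round(s['joints'],2),np.round(s['ft_force'],1),round(s['opening'],3))
E
python3 plan.py 400 -350 310 -0.2
python3 - <<'E'
from h import *
print(1)
E
```

```text
[ [[0.75,-0.47,-0.29],[0.0,-0.0,0.65]],[[0.72,-0.51,-0.29],[0.0,-0.0,0.65]],[[0.7,-0.54,-0.29],[0.0,-0.0,0.65]],[[0.67,-0.58,-0.29],[0.0,-0.0,0.65]],[[0.64,-0.61,-0.29],[0.0,-0.0,0.65]] ]
[ [[0.61,-0.64,-0.29],[0.0,-0.0,0.65]],[[0.57,-0.67,-0.29],[0.0,-0.0,0.65]],[[0.54,-0.7,-0.29],[0.0,-0.0,0.65]],[[0.5,-0.73,-0.29],[0.0,-0.0,0.65]],[[0.46,-0.75,-0.29],[0.0,-0.0,0.65]] ]
[ [[0.42,-0.78,-0.29],[0.0,-0.0,0.65]] ]
1.5 [ 224.7 -583.2  214.7] [3.142 0.    0.368] [-1.31  0.49  1.56  0.    1.09 -0.11] [0.3 0.2 0.4] 0.997
1
```

Run:
```python
import cv2
a=cv2.imread('pics/scene0.png')[150:290,360:500]; b=cv2.imread('pics/top0.png')[220:350,180:310]
cv2.imwrite('pics/crop0.png',cv2.hconcat([cv2.resize(a,(400,400),interpolation=2),cv2.resize(b,(400,400),interpolation=2)]))
```

```text
(no output)
```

View pics/crop0.png

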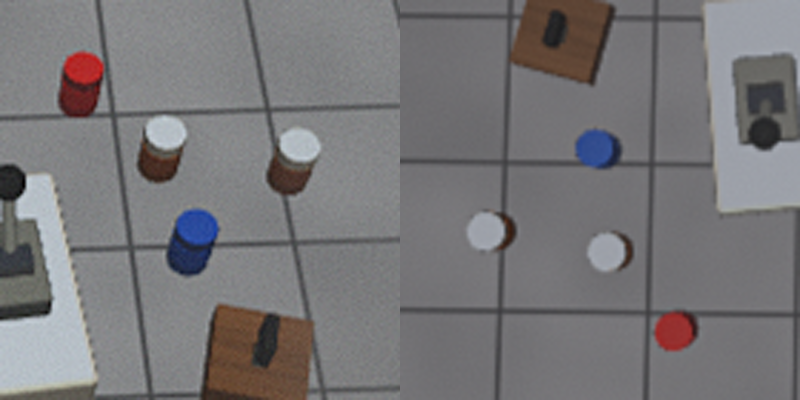

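The four vial-shaped things in the scene picture are red at (388,180), blue at (428,234), and amber with white caps at (417,202) and (463,205). The description fits only the two amber ones, and the crop confirms it. The mirror comes first.

>>> drive_tool([
  [[0,0,-0.8],[0,0,0]],
  [[0.3,-0.1,-0.8],[0,0,0.5]],
  [[0.7,-0.5,-0.6],[0,0,0.65]],
  [[0.7,-0.54,-0.5],[0,0,0.65]],
  [[0.67,-0.58,-0.3],[0,0,0.65]],
], jaw=0.0)

```text
t: 1.92
eef_pos: [279.1, -513.0, 306.4]
tcp_rot: [3.14, -0.0, 0.168]
ft_force: [-0.4, -1.4, -0.4]
opening: 0.704
```

```bash
python3 plan.py 581 -138 290 -0.95
```

```text
[ [[0.71,-0.63,0.03],[0.0,-0.0,0.82]],[[0.66,-0.67,0.03],[0.0,-0.0,0.82]],[[0.62,-0.71,0.03],[0.0,-0.0,0.82]],[[0.57,-0.75,0.03],[0.0,-0.0,0.82]],[[0.52,-0.79,0.03],[0.0,-0.0,0.82]] ]
[ [[0.47,-0.82,0.03],[0.0,-0.0,0.82]],[[0.41,-0.85,0.03],[0.0,-0.0,0.82]],[[0.36,-0.87,0.03],[0.0,-0.0,0.82]],[[0.3,-0.9,0.03],[0.0,-0.0,0.82]],[[0.24,-0.91,0.03],[0.0,-0.0,0.82]] ]
[ [[0.18,-0.93,0.03],[0.0,-0.0,0.82]],[[0.12,-0.94,0.03],[0.0,-0.0,0.82]],[[0.05,-0.94,0.03],[0.0,-0.0,0.82]],[[-0.01,-0.94,0.03],[0.0,-0.0,0.82]],[[-0.07,-0.94,0.03],[0.0,-0.0,0.82]] ]
[ [[-0.13,-0.93,0.03],[0.0,-0.0,0.82]],[[-0.19,-0.92,0.03],[0.0,-0.0,0.82]] ]
1.92 [ 279.1 -513.   306.4] [ 3.14  -0.     0.168] [-1.19  0.35  1.54  0.    1.25  0.22] [-0.4 -1.4 -0.4] 0.704
```

>>> drive_tool([
  [[0.71,-0.63,0.03],[0,0,0.82]],
  [[0.66,-0.67,0.03],[0,0,0.82]],
  [[0.62,-0.71,0.03],[0,0,0.82]],
  [[0.57,-0.75,0.03],[0,0,0.82]],
  [[0.52,-0.79,0.03],[0,0,0.82]],
])

```text
t: 2.33
eef_pos: [367.7, -401.7, 300.2]
tcp_rot: [3.141, -0.0, -0.16]
ft_force: [-0.0, -1.3, -0.5]
opening: 0.501
```

>>> drive_tool([
  [[0.47,-0.82,0.03],[0,0,0.82]],
  [[0.41,-0.85,0.03],[0,0,0.82]],
  [[0.36,-0.87,0.03],[0,0,0.82]],
  [[0.3,-0.9,0.03],[0,0,0.82]],
  [[0.24,-0.91,0.03],[0,0,0.82]],
])

```text
t: 2.75
eef_pos: [456.3, -291.1, 295.7]
tcp_rot: [3.142, -0.0, -0.488]
ft_force: [0.4, -0.8, -0.1]
opening: 0.5
```

>>> drive_tool([
  [[0.18,-0.93,0.03],[0,0,0.82]],
  [[0.12,-0.94,0.03],[0,0,0.82]],
  [[0.05,-0.94,0.03],[0,0,0.82]],
  [[-0.01,-0.94,0.03],[0,0,0.82]],
  [[-0.07,-0.94,0.03],[0,0,0.82]],
])

```text
t: 3.17
eef_pos: [544.5, -180.4, 291.2]
tcp_rot: [-3.142, -0.0, -0.815]
ft_force: [-0.1, -0.7, 1.1]
opening: 0.499
```

>>> drive_tool([
  [[-0.13,-0.93,0.03],[0,0,0.8]],
  [[0,0,0],[0,0,0]],
  [[0,0,0],[0,0,0]],
])

```text
t: 3.42
eef_pos: [561.8, -158.6, 289.9]
tcp_rot: [3.141, 0.0, -0.873]
ft_force: [-0.1, 0.0, -0.3]
opening: 0.504
```

```bash
python3 plan.py 581 -138 250 -0.95
python3 - <<'E'
from h import *
for c in('wrist','top','scene'):
    p=snap(c,c+'1')
    for n in ['mirror_grip','mirror_hinge','switch_slot']: print(n,[(round(d['score'],2),np.round(d['point']).tolist()) for d in env.tip_of(n,p)])
E
```

```text
[ [[-0.06,-0.47,0.67],[0.0,0.0,0.48]],[[-0.08,-0.46,0.67],[0.0,0.0,0.48]] ]
3.42 [ 561.8 -158.6  289.9] [ 3.141  0.    -0.873] [-0.39  0.37  1.56 -0.    1.22  2.06] [-0.1  0.  -0.3] 0.504
mirror_grip []
mirror_hinge [(0.68, [634.0, -287.0, 165.0])]
switch_slot [(0.52, [553.0, -33.0, 75.0])]
mirror_grip [(0.66, [580.0, -136.0, 205.0])]
mirror_hinge [(0.58, [418.0, -261.0, -1.0])]
switch_slot [(0.52, [558.0, -32.0, 71.0])]
mirror_grip [(0.74, [579.0, -141.0, 204.0]), (0.16, [510.0, -437.0, 3.0])]
mirror_hinge [(0.64, [636.0, -285.0, 167.0])]
switch_slot [(0.91, [561.0, -33.0, 78.0])]
```

View pics/wrist1.png

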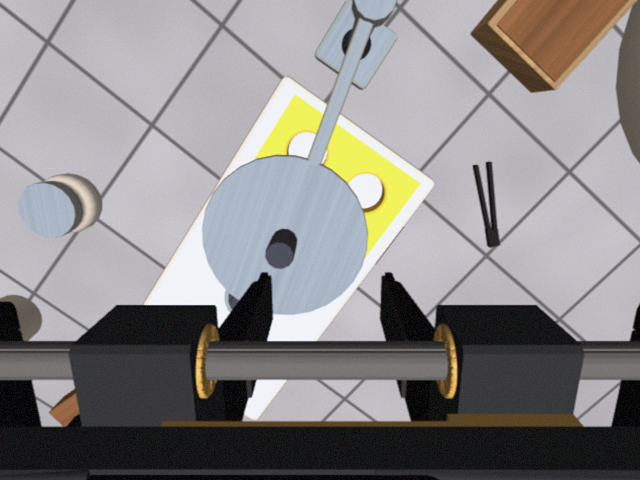

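The wrist view shows the knob at (281,250) just left of the fingers. The measured knob position is (580,-138).

>>> drive_tool([
  [[-0.06,-0.47,0.5],[0,0,0.48]],
  [[-0.08,-0.46,0.5],[0,0,0.48]],
  [[0,0,0],[0,0,0]],
])

```text
t: 4.27
eef_pos: [580.6, -137.5, 257.6]
tcp_rot: [3.14, 0.003, -0.954]
ft_force: [0.2, -0.7, 0.1]
opening: 0.5
```

```bash
python3 plan.py 580 -138 197 -0.95
python3 - <<'E'
from h import *
p=snap('wrist','wrist2'); print(proj(p,[580,-138,217]))
E
```

```text
[ [[0.0,0.01,0.67],[0.01,0.01,-0.02]],[[0.0,0.01,0.67],[0.01,0.01,-0.02]],[[0.0,0.01,0.67],[0.01,0.01,-0.02]] ]
4.27 [ 580.6 -137.5  257.6] [ 3.14e+00  3.00e-03 -9.54e-01] [-0.34  0.41  1.57  0.    1.16  2.18] [ 0.2 -0.7  0.1] 0.5
[326.58992505 267.69220768]
```

View pics/wrist2.png

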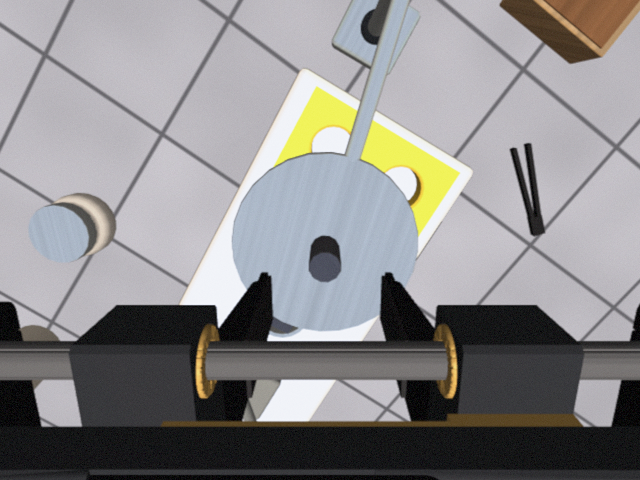

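>>> drive_tool([
  [[0,0,0.67],[0,0,0]],
  [[0,0,0.67],[0,0,0]],
  [[0,0,0.67],[0,0,0]],
  [[0,0,0],[0,0,0]],
  [[0,0,0],[0,0,0]],
], jaw=-0.5)

```text
t: 4.73
eef_pos: [580.3, -139.3, 200.4]
tcp_rot: [3.141, 0.001, -0.953]
ft_force: [-0.4, 0.2, 0.1]
opening: 0.257
```

```bash
cat > arc.py <<'E'
import numpy as np
from cell import env
from scipy.spatial.transform import Rotation as R
s=env.state();p=s['eef_pos'];h=np.array([633,-287.]);yaw=s['tcp_rot'][2]
d=p[:2]-h;a0=np.arctan2(-d[0],d[1]);print(p,yaw,a0,np.hypot(*d),s['ft_force'],s['opening'])
n=int(np.ceil((1.98-a0)/.09));rho0=np.hypot(*d)
yf=.35;rows=[];c=p.copy()
for i in range(n):
    a=a0+(1.98-a0)*(i+1)/n; rho=rho0+(160-rho0)*min(1,(i+1)/4)
    t=np.array([h[0]-rho*np.sin(a),h[1]+rho*np.cos(a),p[2]]); r=R.from_euler('xyz',[np.pi,0,yaw])
    rows.append([np.round(r.inv().apply(t-c)/30,2).tolist(),[0,0,round(-(yf-s['tcp_rot'][2])/n/.08,2)]]); c=t; yaw+=(yf-s['tcp_rot'][2])/n
for i in range(0,n,5): print(str(rows[i:i+5]).replace(' ',''))
E
python3 arc.py
```

```text
[ 580.33488691 -139.27475602  200.35206246] -0.9525349870938549 0.34246007668180933 156.83227297425972 [-0.41113086  0.17084306  0.05830997] 0.2574152310652028
[[[-0.13,0.43,0.0],[0,0,np.float64(-0.86)]],[[-0.12,0.44,0.0],[0,0,np.float64(-0.86)]],[[-0.12,0.44,0.0],[0,0,np.float64(-0.86)]],[[-0.11,0.45,0.0],[0,0,np.float64(-0.86)]],[[-0.07,0.45,0.0],[0,0,np.float64(-0.86)]]]
[[[-0.07,0.45,0.0],[0,0,np.float64(-0.86)]],[[-0.06,0.46,0.0],[0,0,np.float64(-0.86)]],[[-0.05,0.46,0.0],[0,0,np.float64(-0.86)]],[[-0.04,0.46,0.0],[0,0,np.float64(-0.86)]],[[-0.03,0.46,0.0],[0,0,np.float64(-0.86)]]]
[[[-0.03,0.46,0.0],[0,0,np.float64(-0.86)]],[[-0.02,0.46,0.0],[0,0,np.float64(-0.86)]],[[-0.01,0.46,0.0],[0,0,np.float64(-0.86)]],[[-0.0,0.46,0.0],[0,0,np.float64(-0.86)]],[[0.01,0.46,0.0],[0,0,np.float64(-0.86)]]]
[[[0.01,0.46,0.0],[0,0,np.float64(-0.86)]],[[0.02,0.46,0.0],[0,0,np.float64(-0.86)]],[[0.03,0.46,0.0],[0,0,np.float64(-0.86)]],[[0.04,0.46,0.0],[0,0,np.float64(-0.86)]]]
```

>>> drive_tool([
  [[-0.13,0.43,0.1],[0,0,-0.86]],
  [[-0.12,0.44,0],[0,0,-0.86]],
  [[-0.12,0.44,0],[0,0,-0.86]],
  [[-0.11,0.45,0],[0,0,-0.86]],
  [[-0.07,0.45,0],[0,0,-0.86]],
])

```text
t: 5.15
eef_pos: [521.4, -172.5, 199.1]
tcp_rot: [-3.141, -0.003, -0.605]
ft_force: [-0.4, 1.0, 0.5]
opening: 0.25
```

>>> drive_tool([
  [[-0.07,0.45,0],[0,0,-0.86]],
  [[-0.06,0.46,0],[0,0,-0.86]],
  [[-0.05,0.46,0],[0,0,-0.86]],
  [[-0.04,0.46,0],[0,0,-0.86]],
  [[-0.03,0.46,0],[0,0,-0.86]],
])

```text
t: 5.57
eef_pos: [483.9, -230.3, 199.1]
tcp_rot: [3.141, -0.002, -0.261]
ft_force: [-0.6, -0.4, 0.4]
opening: 0.25
```

```bash
python3 arc.py; python3 -c "
from h import *
snap('scene','scene3')"
```

```text
[ 483.87252577 -230.34188403  199.07850329] -0.2610092019517265 1.2077098136375106 159.52788369373235 [-0.56146868 -0.37407118  0.41707381] 0.25047629977441627
[[[-0.03,0.46,0.0],[0,0,np.float64(-0.85)]],[[-0.02,0.46,0.0],[0,0,np.float64(-0.85)]],[[-0.01,0.46,0.0],[0,0,np.float64(-0.85)]],[[-0.01,0.46,0.0],[0,0,np.float64(-0.85)]],[[0.01,0.46,0.0],[0,0,np.float64(-0.85)]]]
[[[0.01,0.46,0.0],[0,0,np.float64(-0.85)]],[[0.02,0.46,0.0],[0,0,np.float64(-0.85)]],[[0.03,0.46,0.0],[0,0,np.float64(-0.85)]],[[0.04,0.46,0.0],[0,0,np.float64(-0.85)]]]
```

View pics/scene3.png

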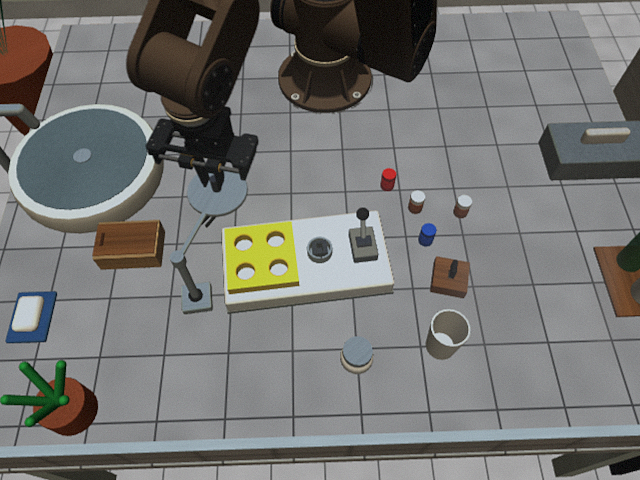

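The arm swings with the cage, and the mirror is now at (217,190), off the tray. I'll keep going on the arc.

>>> drive_tool([
  [[-0.03,0.46,0],[0,0,-0.85]],
  [[-0.02,0.46,0],[0,0,-0.85]],
  [[-0.01,0.46,0],[0,0,-0.85]],
  [[-0.01,0.46,0],[0,0,-0.85]],
  [[0.01,0.46,0],[0,0,-0.85]],
])

```text
t: 6.03
eef_pos: [473.6, -297.8, 198.7]
tcp_rot: [3.14, -0.001, 0.077]
ft_force: [-0.3, 0.7, 0.4]
opening: 0.251
```

>>> drive_tool([
  [[0.01,0.46,0],[0,0,-0.85]],
  [[0.02,0.46,0],[0,0,-0.85]],
  [[0.03,0.3,0],[0,0,-0.4]],
  [[0,0,0],[0,0,0]],
  [[0,0,0],[0,0,0]],
])

```text
t: 6.45
eef_pos: [480.3, -333.2, 198.0]
tcp_rot: [3.14, -0.001, 0.24]
ft_force: [-0.2, -0.3, -0.6]
opening: 0.253
```

>>> drive_tool([
  [[0,0,-0.5],[0,0,0]],
  [[0,0,-0.9],[0,0,0]],
  [[0,0,-0.9],[0,0,0]],
  [[0,0,0],[0,0,0]],
  [[0,0,0],[0,0,0]],
], jaw=0.2)

```text
t: 6.87
eef_pos: [480.3, -332.5, 267.9]
tcp_rot: [3.139, -0.002, 0.242]
ft_force: [-0.5, 0.0, -0.6]
opening: 0.544
```

```bash
python3 arc.py|head -1
python3 - <<'E'
from h import *
from collections import defaultdict
for c in('scene','top'):
    p=snap(c,c+'4')
    for n in ['mirror_grip','tray_hole0','switch_slot','dose_tip','dose_pivot','key_block','key','vial1']: print(n,[(round(d['score'],2),np.round(d['point']).tolist()) for d in env.tip_of(n,p)])
E
```

```text
[ 480.32633728 -332.53011779  267.86559408] 0.24197440130464765 1.8606179600035688 159.31804328251792 [-0.53543837  0.0076064  -0.64869283] 0.5437451316059259
mirror_grip [(0.55, [484.0, -341.0, 201.0]), (0.38, [561.0, -62.0, 2.0])]
tray_hole0 [(0.87, [603.0, -183.0, 70.0]), (0.85, [539.0, -188.0, 69.0]), (0.79, [533.0, -122.0, 75.0])]
switch_slot [(0.95, [558.0, -30.0, 78.0]), (0.36, [746.0, 202.0, 3.0])]
dose_tip [(0.52, [518.0, 54.0, 131.0])]
dose_pivot [(0.67, [547.0, 55.0, 79.0]), (0.62, [519.0, 55.0, 130.0])]
key_block [(0.77, [606.0, 238.0, -1.0])]
key [(0.49, [607.0, 234.0, 7.0])]
vial1 [(0.88, [422.0, 188.0, -1.0]), (0.86, [438.0, 286.0, 2.0]), (0.86, [510.0, 203.0, 1.0]), (0.77, [358.0, 128.0, 1.0])]
mirror_grip []
tray_hole0 [(0.93, [534.0, -125.0, 73.0]), (0.92, [538.0, -188.0, 71.0]), (0.86, [603.0, -183.0, 74.0]), (0.58, [604.0, 237.0, 15.0]), (0.55, [603.0, -116.0, 73.0])]
switch_slot [(0.53, [556.0, -30.0, 72.0]), (0.44, [422.0, 187.0, -2.0])]
dose_tip [(0.63, [519.0, 55.0, 135.0])]
dose_pivot [(0.44, [546.0, 56.0, 70.0])]
key_block [(0.67, [609.0, 240.0, 1.0]), (0.2, [544.0, 58.0, 69.0])]
key [(0.55, [423.0, 188.0, -3.0]), (0.42, [604.0, 238.0, 15.0]), (0.4, [558.0, -58.0, -2.0]), (0.21, [519.0, 54.0, 134.0]), (0.15, [540.0, -186.0, 68.0])]
vial1 [(0.64, [360.0, 134.0, -4.0]), (0.49, [419.0, 187.0, -2.0]), (0.47, [441.0, 290.0, 1.0]), (0.45, [504.0, 201.0, -1.0]), (0.22, [518.0, 57.0, 134.0])]
```

View pics/top4.png

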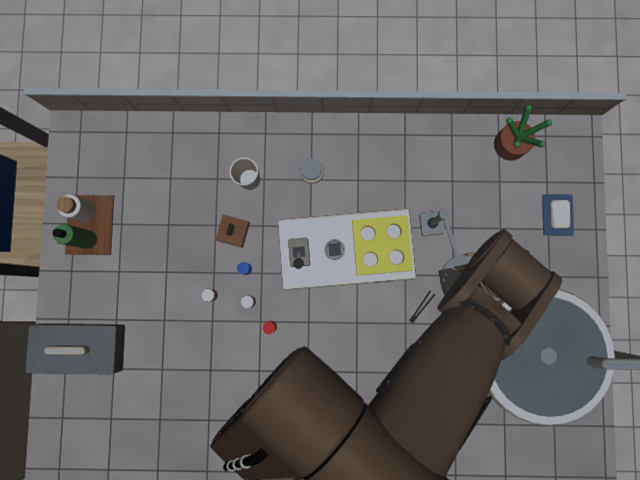

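```bash
python3 plan.py 425 187 210 0.9
python3 - <<'E'
from h import *
im=cv2.imread('pics/top4.png'); p=env.read_camera('top')
hsv=cv2.cvtColor(im,cv2.COLOR_BGR2HSV)
y=((hsv[...,0]>22)&(hsv[...,0]<36)&(hsv[...,1]>120)).astype(np.uint8)
cs,h=cv2.findContours(y,cv2.RETR_CCOMP,cv2.CHAIN_APPROX_NONE)
for c,hh in zip(cs,h[0]):
    if cv2.contourArea(c)>60:
        if hh[3]>=0:
            (u,v),ax,an=cv2.fitEllipse(c); print('hole',u,v,ax,ray(p,u,v,72))
        else: 
            r=cv2.minAreaRect(c); print(r); print([ray(p,*b,72).round(1) for b in cv2.boxPoints(r)], ray(p,*r[0],72))
E
```

```text
[ [[0.13,-0.96,0.1],[0.0,-0.0,-0.46]],[[0.17,-0.95,0.1],[0.0,-0.0,-0.46]],[[0.2,-0.95,0.1],[0.0,-0.0,-0.46]],[[0.24,-0.94,0.1],[0.0,-0.0,-0.46]],[[0.27,-0.93,0.1],[0.0,-0.0,-0.46]] ]
[ [[0.3,-0.92,0.1],[0.0,-0.0,-0.46]],[[0.34,-0.91,0.1],[0.0,-0.0,-0.46]],[[0.37,-0.89,0.1],[0.0,-0.0,-0.46]],[[0.4,-0.88,0.1],[0.0,-0.0,-0.46]],[[0.44,-0.87,0.1],[0.0,-0.0,-0.46]] ]
[ [[0.47,-0.85,0.1],[0.0,-0.0,-0.46]],[[0.5,-0.83,0.1],[0.0,-0.0,-0.46]],[[0.53,-0.81,0.1],[0.0,-0.0,-0.46]],[[0.56,-0.79,0.1],[0.0,-0.0,-0.46]],[[0.59,-0.77,0.1],[0.0,-0.0,-0.46]] ]
[ [[0.61,-0.75,0.1],[0.0,-0.0,-0.46]],[[0.64,-0.73,0.1],[0.0,-0.0,-0.46]],[[0.67,-0.7,0.1],[0.0,-0.0,-0.46]] ]
7.77 [ 480. -333.  266.] [ 3.141 -0.     0.243] [-0.72  0.38  1.59 -0.    1.16  0.61] [-0.1 -0.6  1. ] 0.596
((381.816162109375, 244.88555908203125), (54.576656341552734, 54.836544036865234), 85.03025817871094)
[array([630.9, -75.3,  72. ]), array([ 644.5, -213.2,   72. ]), array([ 507.4, -224.7,   72. ]), array([493.9, -88.3,  72. ])] [ 568.80237883 -150.39806757   72.        ]
hole 369.6310729980469 259.0605773925781 (16.251001358032227, 16.93398094177246) [ 532.78802089 -119.98090568   72.        ]
hole 395.83404541015625 256.83404541015625 (15.762297630310059, 16.657958984375) [ 539.14624052 -185.57551563   72.        ]
hole 367.19805908203125 233.06959533691406 (15.852941513061523, 16.588134765625) [ 598.25895773 -113.52946041   72.        ]
hole 393.0693664550781 230.972412109375 (15.664734840393066, 16.460716247558594) [ 604.30988093 -178.62575977   72.        ]
```

>>> drive_tool([
  [[0.13,-0.96,0],[0,0,-0.46]],
  [[0.17,-0.95,0],[0,0,-0.46]],
  [[0.2,-0.95,0],[0,0,-0.46]],
  [[0.24,-0.94,0],[0,0,-0.46]],
  [[0.27,-0.93,0],[0,0,-0.46]],
])

```text
t: 8.23
eef_pos: [464.2, -187.3, 266.0]
tcp_rot: [3.141, -0.0, 0.428]
ft_force: [0.7, 0.2, 0.6]
opening: 0.601
```

>>> drive_tool([
  [[0.3,-0.92,0.1],[0,0,-0.46]],
  [[0.34,-0.91,0.1],[0,0,-0.46]],
  [[0.37,-0.89,0.1],[0,0,-0.46]],
  [[0.4,-0.88,0.1],[0,0,-0.46]],
  [[0.44,-0.87,0.1],[0,0,-0.46]],
])

```text
t: 8.65
eef_pos: [448.5, -42.8, 251.0]
tcp_rot: [3.141, -0.0, 0.613]
ft_force: [1.5, -0.4, -0.7]
opening: 0.6
```

>>> drive_tool([
  [[0.47,-0.85,0.1],[0,0,-0.46]],
  [[0.5,-0.83,0.1],[0,0,-0.46]],
  [[0.53,-0.81,0.1],[0,0,-0.46]],
  [[0.56,-0.79,0.1],[0,0,-0.46]],
  [[0.5,-0.65,0.2],[0,0,-0.46]],
])

```text
t: 9.07
eef_pos: [433.9, 97.7, 233.3]
tcp_rot: [3.141, -0.001, 0.797]
ft_force: [0.8, -0.8, -0.2]
opening: 0.6
```

>>> drive_tool([
  [[0.3,-0.4,0.3],[0,0,0]],
  [[0.2,-0.2,0.3],[0,0,0]],
  [[0,0,0],[0,0,0]],
  [[0,0,0],[0,0,0]],
])

```text
t: 9.4
eef_pos: [431.8, 119.2, 214.6]
tcp_rot: [-3.141, 0.001, 0.796]
ft_force: [-0.2, -0.5, 0.3]
opening: 0.598
```

```bash
python3 plan.py 421 187 120 0.9
python3 - <<'E'
from h import *
p=snap('wrist','wrist5'); print(proj(p,[421,187,48]),proj(p,[440,288,48]))
for n in ['vial1']: print(n,[(round(d['score'],2),np.round(d['point']).tolist()) for d in env.tip_of(n,p)],[(round(d['score'],2),np.round(d['point']).tolist()) for d in env.boxes_of(n,p)])
E
```

```text
[ [[0.34,-0.46,0.79],[-0.0,0.0,-0.33]],[[0.35,-0.45,0.79],[-0.0,0.0,-0.33]],[[0.36,-0.44,0.79],[-0.0,0.0,-0.33]],[[0.38,-0.43,0.79],[-0.0,0.0,-0.33]] ]
9.4 [431.8 119.2 214.6] [-3.141e+00  1.000e-03  7.960e-01] [ 0.12  0.24  1.97 -0.    0.93  0.9 ] [-0.2 -0.5  0.3] 0.598
[255.56029786 162.92159595] [172.81192857  46.06769391]
vial1 [(0.93, [438.0, 290.0, -2.0]), (0.83, [418.0, 188.0, -1.0]), (0.81, [507.0, 203.0, 0.0]), (0.69, [356.0, 130.0, 1.0])] [(0.94, [504.0, 202.0, 50.0]), (0.92, [363.0, 133.0, 48.0]), (0.81, [424.0, 187.0, 48.0]), (0.57, [439.0, 283.0, 46.0])]
```

View pics/wrist5.png

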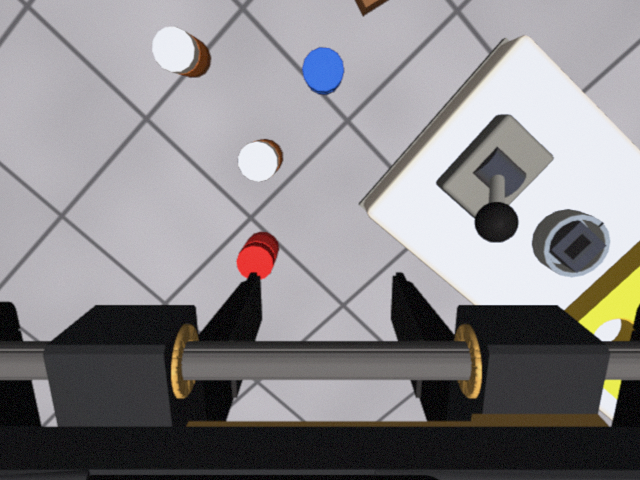

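```bash
python3 - <<'E'
from h import *
p=env.read_camera('wrist'); print(ray(p,260,161,48),ray(p,176,49,48))
s=env.state()['tcp_rot'];W=np.array(p['world_to_cam']); print(-W[:3,:3].T@W[:3,3]-env.state()['eef_pos'])
E
python3 plan.py 423 188 110 0.9
```

```text
[425.26338998 185.04437468  48.        ] [440.98570346 284.71226134  48.        ]
[ 52.94736493  53.0732775  168.67798247]
[ [[0.29,-0.37,0.7],[0.0,-0.0,-0.27]],[[0.29,-0.36,0.7],[0.0,-0.0,-0.27]],[[0.3,-0.36,0.7],[0.0,-0.0,-0.27]],[[0.31,-0.35,0.7],[0.0,-0.0,-0.27]],[[0.32,-0.34,0.7],[0.0,-0.0,-0.27]] ]
9.6 [432.2 118.6 215.3] [ 3.141 -0.     0.794] [ 0.12  0.24  1.97 -0.    0.93  0.9 ] [0.4 0.3 0.5] 0.602
```

>>> drive_tool([
  [[0.29,-0.37,0.7],[0,0,-0.27]],
  [[0.29,-0.36,0.7],[0,0,-0.27]],
  [[0.3,-0.36,0.7],[0,0,-0.27]],
  [[0.31,-0.35,0.7],[0,0,-0.27]],
  [[0.32,-0.34,0.7],[0,0,-0.27]],
])

```text
t: 10.02
eef_pos: [422.7, 188.8, 109.4]
tcp_rot: [3.141, -0.001, 0.903]
ft_force: [-0.3, -1.1, -0.3]
opening: 0.599
```

>>> drive_tool([
  [[0,0,0],[0,0,0]],
  [[0,0,0],[0,0,0]],
])

```text
t: 10.18
eef_pos: [422.3, 188.5, 109.8]
tcp_rot: [-3.141, 0.001, 0.903]
ft_force: [-0.2, -0.5, 0.0]
opening: 0.6
```

```bash
python3 plan.py 423 187 27 0.9
python3 - <<'E'
from h import *
p=snap('wrist','wrist6'); print(proj(p,[423,187,48]),proj(p,[440,288,48]))
for n in ['vial1']: print(n,[(round(d['score'],2),np.round(d['point']).tolist()) for d in env.tip_of(n,p)])
E
```

```text
[ [[-0.01,0.02,0.92],[-0.0,0.01,0.01]],[[-0.01,0.02,0.92],[-0.0,0.01,0.01]],[[-0.01,0.02,0.92],[-0.0,0.01,0.01]] ]
10.18 [422.3 188.5 109.8] [-3.141e+00  1.000e-03  9.030e-01] [ 0.28  0.42  2.06 -0.    0.66  0.94] [-0.2 -0.5  0. ] 0.6
[327.5838866 254.1076545] [233.10296249  90.05814129]
vial1 [(0.86, [356.0, 132.0, -1.0]), (0.72, [422.0, 186.0, 2.0]), (0.58, [505.0, 201.0, 1.0]), (0.56, [435.0, 290.0, -3.0])]
```

View pics/wrist6.png

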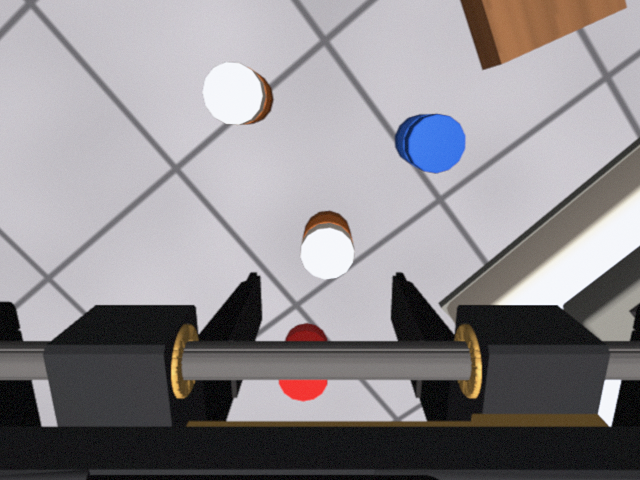

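>>> drive_tool([
  [[-0.01,0,0.92],[0,0,0]],
  [[0,0.01,0.92],[0,0,0]],
  [[0,0.01,0.9],[0,0,0]],
  [[0,0,0],[0,0,0]],
  [[0,0,0],[0,0,0]],
])

```text
t: 10.7
eef_pos: [422.9, 187.6, 28.2]
tcp_rot: [-3.141, 0.001, 0.902]
ft_force: [-0.4, -0.9, 0.3]
opening: 0.596
```

>>> drive_tool([
  [[0,0,0],[0,0,0]],
  [[0,0,0],[0,0,0]],
  [[0,0,0],[0,0,0]],
  [[0,0,0],[0,0,0]],
], jaw=-1)

```text
t: 11.03
eef_pos: [423.1, 188.3, 28.8]
tcp_rot: [3.14, -0.002, 0.903]
ft_force: [0.2, -0.0, -0.5]
opening: 0.375
```

>>> drive_tool([
  [[0,0,-1],[0,0,0]],
  [[0,0,-1],[0,0,0]],
  [[0,0,-1],[0,0,0]],
  [[0,0,-1],[0,0,0]],
  [[0,0,-1],[0,0,0]],
])

```text
t: 11.45
eef_pos: [422.3, 188.1, 179.8]
tcp_rot: [3.141, -0.0, 0.903]
ft_force: [0.8, 0.0, -0.8]
opening: 0.322
```

```bash
python3 plan.py 533 -121 205 0.09
```

```text
[ [[-0.53,0.84,-0.08],[0.0,-0.0,0.92]],[[-0.46,0.88,-0.08],[0.0,-0.0,0.92]],[[-0.4,0.91,-0.08],[0.0,-0.0,0.92]],[[-0.33,0.94,-0.08],[0.0,-0.0,0.92]],[[-0.26,0.96,-0.08],[0.0,-0.0,0.92]] ]
[ [[-0.19,0.98,-0.08],[0.0,-0.0,0.92]],[[-0.11,0.99,-0.08],[0.0,-0.0,0.92]],[[-0.04,0.99,-0.08],[0.0,-0.0,0.92]],[[0.03,0.99,-0.08],[0.0,-0.0,0.92]],[[0.11,0.99,-0.08],[0.0,-0.0,0.92]] ]
[ [[0.18,0.98,-0.08],[0.0,-0.0,0.92]] ]
11.45 [422.3 188.1 179.8] [ 3.141 -0.     0.903] [ 0.28  0.31  1.99 -0.    0.85  0.94] [ 0.8  0.  -0.8] 0.322
```

Run:
```python
from h import *
p=snap('wrist','wrist7'); s=env.state(); print(s['opening'],s['eef_pos'])
for z in (-27,-12,0,21): print(z,proj(p,s['eef_pos']+[0,0,z]))
snap('scene','scene7')
```

```text
0.3262357069447377 [424.20037623 188.78217131 184.61417995]
-27 [327.1109591  274.88642099]
-12 [327.22130427 286.83401877]
0 [327.32251502 297.79258902]
21 [327.53543302 320.84623664]
```

View pics/wrist7.png

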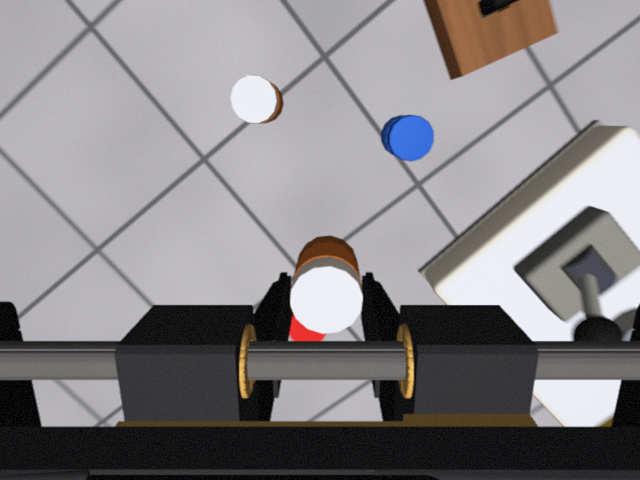

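View pics/scene7.png

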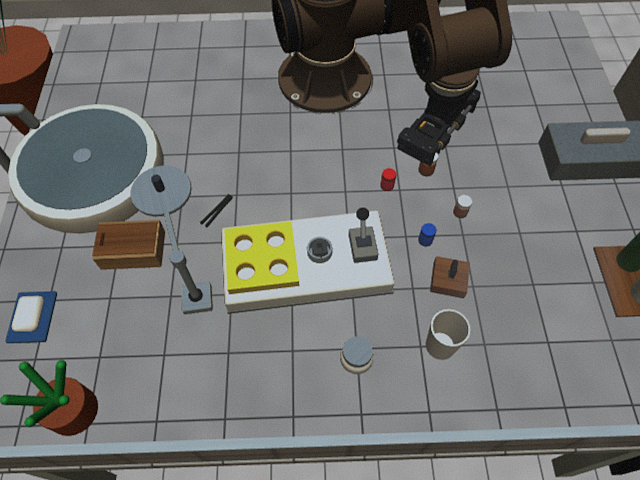

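Run:
```python
from h import *
p=env.read_camera('wrist'); s=env.state()
f=240/np.tan(np.radians(p['vertical_fov'])/2); print(f, p['vertical_fov'])
im=p['pixels'];hsv=cv2.cvtColor(im,cv2.COLOR_BGR2HSV)
m=((hsv[...,2]>215)&(hsv[...,1]<40)).astype(np.uint8); m[:,:250]=0;m[:,390:]=0;m[:240]=0
c=max(cv2.findContours(m,0,cv2.CHAIN_APPROX_NONE)[0],key=cv2.contourArea); print(cv2.fitEllipse(c),cv2.minEnclosingCircle(c))
W=np.array(p['world_to_cam'])
for z in (0,10,21):
  print(z,(W[:3,:3]@(s['eef_pos']+[0,0,z])+W[:3,3])[2])
```

```text
418.9128238813814 59.617787958235056
((326.02783203125, 299.6972351074219), (65.41825866699219, 70.69902801513672), 94.09855651855469) ((325.8917541503906, 300.07733154296875), 35.8145866394043)
0 184.93473672442786
10 175.28598292596303
21 164.67235374765175
```

The vial is held only by the top ~6 mm of its cap, because the lift began before the jaws had closed. I'll set it down and regrip.

>>> drive_tool([
  [[0,0,1],[0,0,0]],
  [[0,0,1],[0,0,0]],
  [[0,0,1],[0,0,0]],
  [[0,0,0.8],[0,0,0]],
  [[0,0,0.5],[0,0,0]],
])

```text
t: 12.02
eef_pos: [421.0, 187.7, 45.7]
tcp_rot: [-3.139, 0.003, 0.903]
ft_force: [0.3, 0.1, -1.4]
opening: 0.323
```

>>> drive_tool([
  [[0,0,0.3],[0,0,0]],
  [[0,0,0],[0,0,0]],
  [[0,0,0],[0,0,0]],
])

```text
t: 12.27
eef_pos: [422.0, 188.0, 38.8]
tcp_rot: [-3.14, 0.002, 0.903]
ft_force: [-0.7, -0.3, -1.1]
opening: 0.326
```

```bash
python3 plan.py 423 188 43 0.9;python3 - <<'E'
from h import *
snap('wrist','wrist8');snap('scene','scene8')
E
```

```text
[ [[0.02,0.03,-0.14],[-0.01,0.02,0.04]] ]
12.27 [422.  188.   38.8] [-3.14e+00  2.00e-03  9.03e-01] [ 0.28  0.55  2.11 -0.    0.48  0.94] [-0.7 -0.3 -1.1] 0.326
```

View pics/wrist8.png

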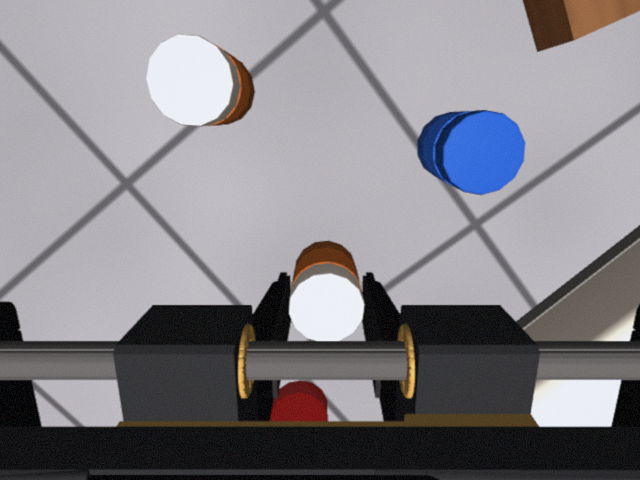

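>>> drive_tool([
  [[0,0,0],[0,0,0]],
  [[0,0,0],[0,0,0]],
  [[0,0,0.15],[0,0,0]],
  [[0,0,0.2],[0,0,0]],
  [[0,0,0.05],[0,0,0]],
], jaw=-0.1)

```text
t: 12.78
eef_pos: [422.4, 188.1, 26.9]
tcp_rot: [-3.141, 0.001, 0.903]
ft_force: [0.0, -0.3, -0.4]
opening: 0.45
```

>>> drive_tool([
  [[0,0,0],[0,0,0]],
  [[0,0,0],[0,0,0]],
  [[0,0,0],[0,0,0]],
  [[0,0,0],[0,0,0]],
  [[0,0,0],[0,0,0]],
], jaw=-1)

```text
t: 13.2
eef_pos: [422.7, 188.2, 27.8]
tcp_rot: [3.141, -0.0, 0.903]
ft_force: [0.2, -0.6, -1.9]
opening: 0.331
```

>>> drive_tool([
  [[0,0,0],[0,0,0]],
  [[0,0,0],[0,0,0]],
  [[0,0,-0.7],[0,0,0]],
  [[0,0,-1],[0,0,0]],
  [[0,0,-1],[0,0,0]],
])

```text
t: 13.62
eef_pos: [422.1, 188.0, 109.3]
tcp_rot: [-3.14, 0.002, 0.903]
ft_force: [0.7, 0.5, -0.2]
opening: 0.332
```

>>> drive_tool([
  [[0,0,-1],[0,0,0]],
  [[0,0,-1],[0,0,0]],
  [[0,0,-1],[0,0,0]],
  [[0,0,0],[0,0,0]],
])

```text
t: 13.95
eef_pos: [424.3, 188.7, 203.5]
tcp_rot: [3.137, -0.006, 0.903]
ft_force: [-0.5, -0.3, -0.8]
opening: 0.328
```

```bash
python3 plan.py 533 -121 205 0.09
cat > cap.py <<'E'
from h import *
p=env.read_camera('wrist'); s=env.state()
f=240/np.tan(np.radians(p['vertical_fov'])/2)
im=p['pixels'];hsv=cv2.cvtColor(im,cv2.COLOR_BGR2HSV)
import sys; cv2.imwrite(f'pics/{sys.argv[1]}.png',im)
m=((hsv[...,2]>215)&(hsv[...,1]<40)).astype(np.uint8); m[:,:250]=0;m[:,400:]=0;m[:230]=0;m[342:]=0
c=max(cv2.findContours(m,0,cv2.CHAIN_APPROX_NONE)[0],key=cv2.contourArea); print(cv2.boundingRect(c))
for z in (0,10,21): print(z,proj(p,s['eef_pos']+[0,0,z]))
E
python3 cap.py wrist9
```

```text
[ [[-0.53,0.84,-0.0],[0.0,-0.01,0.92]],[[-0.47,0.88,-0.0],[0.0,-0.01,0.92]],[[-0.4,0.91,-0.0],[0.0,-0.01,0.92]],[[-0.34,0.94,-0.0],[0.0,-0.01,0.92]],[[-0.27,0.96,-0.0],[0.0,-0.01,0.92]] ]
[ [[-0.19,0.98,-0.0],[0.0,-0.01,0.92]],[[-0.12,0.99,-0.0],[0.0,-0.01,0.92]],[[-0.05,0.99,-0.0],[0.0,-0.01,0.92]],[[0.03,0.99,-0.0],[0.0,-0.01,0.92]],[[0.1,0.99,-0.0],[0.0,-0.01,0.92]] ]
[ [[0.17,0.98,-0.0],[0.0,-0.01,0.92]] ]
13.95 [424.3 188.7 203.5] [ 3.137 -0.006  0.903] [ 0.28  0.27  1.96 -0.    0.9   0.94] [-0.5 -0.3 -0.8] 0.328
(288, 282, 78, 59)
0 [323.6937579 296.0447319]
10 [323.68723099 305.65404986]
21 [323.67916924 317.52304442]
```

View pics/wrist9.png

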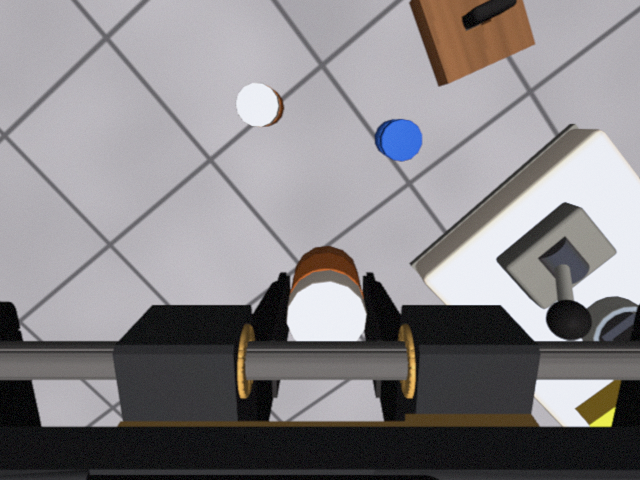

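>>> drive_tool([
  [[-0.53,0.84,-0.05],[0,0,0.92]],
  [[-0.47,0.88,-0.05],[0,0,0.92]],
  [[-0.4,0.91,0],[0,0,0.92]],
  [[-0.34,0.94,0],[0,0,0.92]],
  [[-0.27,0.96,0],[0,0,0.92]],
])

```text
t: 14.42
eef_pos: [471.9, 45.8, 200.5]
tcp_rot: [-3.141, 0.002, 0.532]
ft_force: [1.3, 0.9, -0.4]
opening: 0.325
```

>>> drive_tool([
  [[-0.19,0.98,0],[0,0,0.92]],
  [[-0.12,0.99,0],[0,0,0.92]],
  [[-0.05,0.99,0],[0,0,0.92]],
  [[0.03,0.99,0],[0,0,0.92]],
  [[0.1,0.99,0],[0,0,0.92]],
])

```text
t: 14.83
eef_pos: [521.9, -94.7, 200.2]
tcp_rot: [-3.141, 0.002, 0.163]
ft_force: [0.8, 0.9, -0.1]
opening: 0.332
```

>>> drive_tool([
  [[0.17,0.9,0],[0,0,0.92]],
  [[0,0,0],[0,0,0]],
  [[0,0,0],[0,0,0]],
  [[0,0,0],[0,0,0]],
])

```text
t: 15.17
eef_pos: [531.0, -118.7, 200.5]
tcp_rot: [-3.141, 0.002, 0.094]
ft_force: [-0.4, -0.4, -0.4]
opening: 0.331
```

```bash
python3 plan.py 533 -121 130 0.09; python3 cap.py wrist10
python3 - <<'E'
from h import *
p=snap('wrist','wrist10')
for n in ['tray_hole0','switch_slot','vial1']: print(n,[(round(d['score'],2),np.round(d['point'],1).tolist()) for d in env.tip_of(n,p)])
E
```

```text
[ [[0.02,0.03,0.78],[-0.0,0.01,0.02]],[[0.02,0.03,0.78],[-0.0,0.01,0.02]],[[0.02,0.03,0.78],[-0.0,0.01,0.02]] ]
15.17 [ 531.  -118.7  200.5] [-3.141e+00  2.000e-03  9.400e-02] [-0.34  0.39  1.77  0.    0.98  1.14] [-0.4 -0.4 -0.4] 0.331
(288, 282, 78, 59)
0 [323.28894112 298.43371659]
10 [323.12951446 308.50992925]
21 [322.93227599 320.97595495]
tray_hole0 [(0.78, [538.4, -184.5, 71.9])]
switch_slot [(0.96, [554.2, -31.5, 76.2])]
vial1 [(0.81, [531.0, -119.7, 174.8]), (0.56, [358.0, 129.2, -0.1])]
```

View pics/wrist10.png

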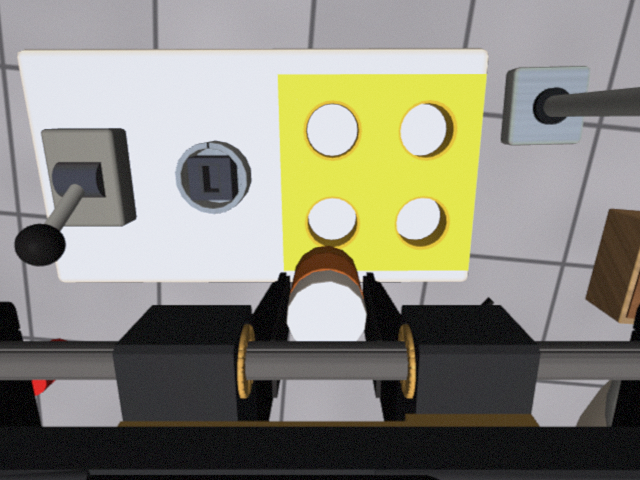

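```bash
cat > tray.py <<'E'
from h import *
from scipy.optimize import least_squares
p=env.read_camera('wrist'); im=p['pixels'];hsv=cv2.cvtColor(im,cv2.COLOR_BGR2HSV)
y=((hsv[...,0]>22)&(hsv[...,0]<36)&(hsv[...,1]>120)&(hsv[...,2]>185)).astype(np.uint8)
cs,h=cv2.findContours(y,cv2.RETR_CCOMP,cv2.CHAIN_APPROX_NONE)
pts=[]
for c,hh in zip(cs,h[0]):
    if cv2.contourArea(c)>500 and hh[3]>=0:
        (u,v),ax,an=cv2.fitEllipse(c); X=ray(p,u,v,72); print('hole',round(u),round(v),np.round(ax),X.round(1)); pts.append(X[:2])
pts=np.array(pts)
np.save('holes.npy',pts)
E
python3 tray.py
```

```text
hole 421 222 [49. 52.] [ 540.3 -188.1   72. ]
hole 426 131 [53. 57.] [ 605.2 -181.8   72. ]
hole 332 131 [54. 55.] [ 598.9 -117.    72. ]
```

>>> drive_tool([
  [[0.02,0.03,0.8],[0,0,0]],
  [[0.02,0.03,0.8],[0,0,0]],
  [[0.02,0.02,0.8],[0,0,0]],
  [[0,0,0.7],[0,0,0]],
  [[0,0,0],[0,0,0]],
])

```text
t: 15.88
eef_pos: [532.1, -120.5, 105.6]
tcp_rot: [-3.139, 0.005, 0.094]
ft_force: [-1.5, 0.7, -1.2]
opening: 0.331
```

>>> drive_tool([
  [[0,0,0],[0,0,0]],
  [[0,0,0],[0,0,0]],
])

```text
t: 16.05
eef_pos: [534.2, -121.4, 109.9]
tcp_rot: [3.141, -0.001, 0.094]
ft_force: [-0.2, 0.3, -0.8]
opening: 0.333
```

```bash
python3 plan.py 533 -121.3 78 0.095; python3 cap.py wrist11;  python3 tray.py; python3 -c "
from h import *
p=snap('scene','scene11'); im=cv2.imread('pics/scene11.png'); cv2.imwrite('pics/crop11.png',cv2.resize(im[180:310,190:330],None,fx=5,fy=4.5))
p=env.read_camera('wrist')
e=env.state()['eef_pos'];c=e+[0,0,-27]
import numpy as np
a=np.linspace(0,6.28,60)
for t in a: 
  im=p['pixels']
for cc,r,z,col in ((e,16,-27,(0,0,255)),(np.array([533,-121.3,72-27+27]),18.5,0,(255,0,0))):
  for t in a:
    q=proj(p,[cc[0]+r*np.cos(t),cc[1]+r*np.sin(t),cc[2]+z]); cv2.circle(im,tuple(int(v) for v in q.round()),1,col,-1)
cv2.imwrite('pics/w11o.png',im)
"
```

```text
[ [[-0.02,-0.0,0.53],[0.0,-0.01,-0.01]],[[-0.02,-0.0,0.53],[0.0,-0.01,-0.01]] ]
16.05 [ 534.2 -121.4  109.9] [ 3.141e+00 -1.000e-03  9.400e-02] [-0.34  0.52  1.86 -0.    0.77  1.13] [-0.2  0.3 -0.8] 0.333
(288, 282, 77, 59)
0 [324.26326398 298.35619026]
10 [324.19722766 308.3492253 ]
21 [324.11552816 320.71251136]
hole 451 268 [65. 72.] [ 540.8 -187.8   72. ]
hole 462 141 [74. 81.] [ 605.4 -181.5   72. ]
hole 327 142 [76. 78.] [ 599.1 -117.    72. ]
```

View pics/w11o.png

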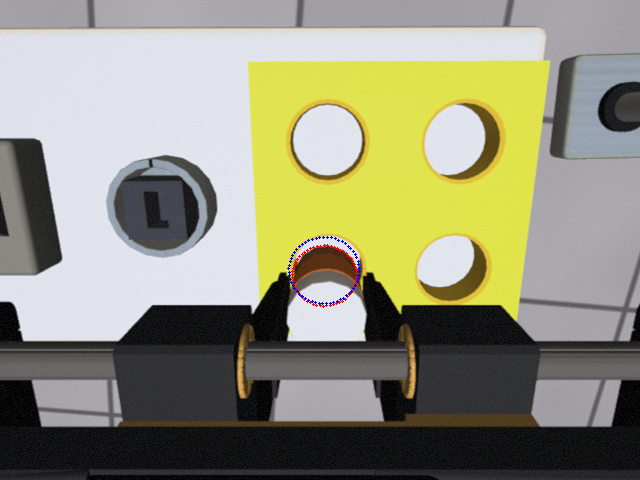

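View pics/crop11.png

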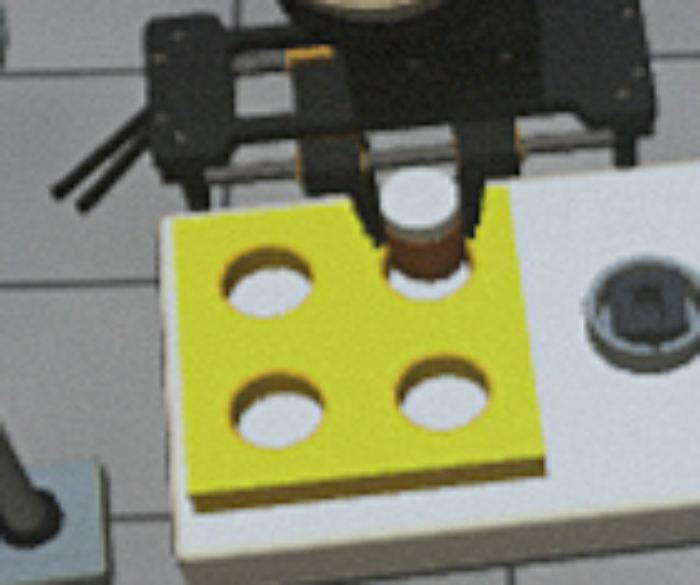

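```bash
python3 -c "
import cv2
im=cv2.imread('pics/wrist11.png'); cv2.imwrite('pics/crop12.png',cv2.resize(im[220:350,250:400],None,fx=5,fy=4.6,interpolation=cv2.INTER_CUBIC))"
```

```text
(no output)
```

View pics/crop12.png

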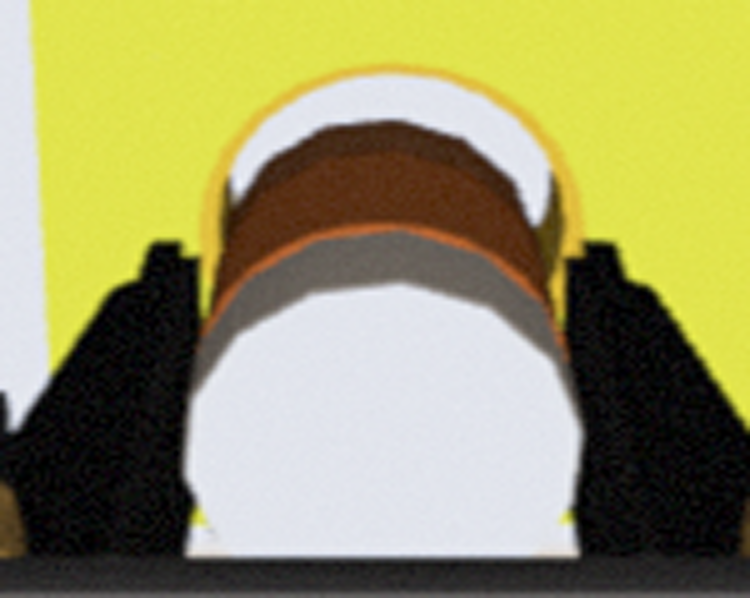

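>>> drive_tool([
  [[0,0,0.3],[0,0,0]],
  [[0,0,0.3],[0,0,0]],
  [[0,0,0.25],[0,0,0]],
  [[0,0,0.2],[0,0,0]],
  [[0,0,0],[0,0,0]],
])

```text
t: 16.67
eef_pos: [533.6, -121.2, 76.2]
tcp_rot: [-3.141, 0.001, 0.093]
ft_force: [-0.3, 0.4, -0.4]
opening: 0.334
```

```bash
python3 plan.py 534 -121.3 78 0.095; python3 cap.py wrist13; python3 -c "
from h import *
p=snap('scene','scene13'); im=cv2.imread('pics/scene13.png'); cv2.imwrite('pics/crop13.png',cv2.resize(im[180:310,190:330],None,fx=5,fy=4.5))"
```

```text
[ [[0.01,0.0,-0.06],[-0.01,0.01,-0.02]] ]
16.67 [ 533.6 -121.2   76.2] [-3.141e+00  1.000e-03  9.300e-02] [-0.34  0.57  1.88  0.    0.69  1.13] [-0.3  0.4 -0.4] 0.334
(287, 285, 79, 56)
0 [324.14322487 298.59732882]
10 [324.0436643  308.64107227]
21 [323.92050862 321.06510671]
```

View pics/crop13.png

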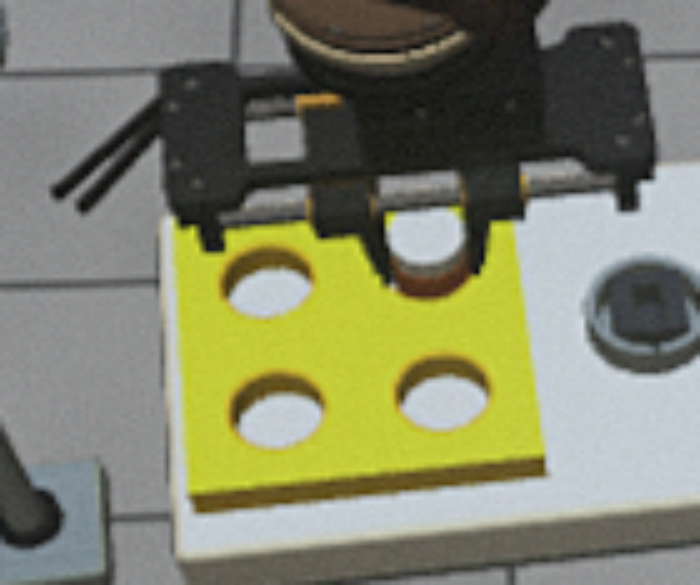

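The vial is in its well, so I'll release it and retreat.

>>> drive_tool([
  [[0,0,0],[0,0,0]],
  [[0,0,0],[0,0,0]],
  [[0,0,-0.2],[0,0,0]],
  [[0,0,-0.7],[0,0,0]],
  [[0,0,-1],[0,0,0]],
], jaw=0.1)

```text
t: 17.18
eef_pos: [532.7, -121.1, 133.5]
tcp_rot: [-3.14, 0.004, 0.093]
ft_force: [1.2, -0.3, -0.4]
opening: 0.541
```

>>> drive_tool([
  [[0,0,-1],[0,0,0]],
  [[0,0,-1],[0,0,0]],
  [[0,0,-1],[0,0,0]],
  [[0,0,0],[0,0,0]],
  [[0,0,0],[0,0,0]],
])

```text
t: 17.6
eef_pos: [534.1, -121.5, 226.1]
tcp_rot: [3.14, -0.003, 0.093]
ft_force: [-0.5, -0.3, -0.4]
opening: 0.551
```

```bash
python3 plan.py 437 285 180 1.3
python3 - <<'E'
from h import *
p=snap('wrist','wrist14'); cv2.imwrite('pics/w14.png',p['pixels'])
p=env.read_camera('top')
print([(round(d['score'],2),np.round(d['point']).tolist()) for d in env.tip_of('vial1',p)])
E
```

```text
[ [[-0.12,-0.86,0.09],[0.0,-0.0,-0.94]],[[-0.06,-0.87,0.09],[0.0,-0.0,-0.94]],[[0.01,-0.87,0.09],[0.0,-0.0,-0.94]],[[0.07,-0.87,0.09],[0.0,-0.0,-0.94]],[[0.14,-0.86,0.09],[0.0,-0.0,-0.94]] ]
[ [[0.2,-0.85,0.1],[0.0,-0.0,-0.94]],[[0.27,-0.83,0.1],[0.0,-0.0,-0.94]],[[0.33,-0.81,0.1],[0.0,-0.0,-0.94]],[[0.39,-0.78,0.1],[0.0,-0.0,-0.94]],[[0.45,-0.75,0.1],[0.0,-0.0,-0.94]] ]
[ [[0.5,-0.71,0.1],[0.0,-0.0,-0.94]],[[0.55,-0.67,0.1],[0.0,-0.0,-0.94]],[[0.6,-0.63,0.1],[0.0,-0.0,-0.94]],[[0.65,-0.58,0.1],[0.0,-0.0,-0.94]],[[0.69,-0.53,0.1],[0.0,-0.0,-0.94]] ]
[ [[0.73,-0.48,0.1],[0.0,-0.0,-0.94]] ]
17.6 [ 534.1 -121.5  226.1] [ 3.14e+00 -3.00e-03  9.30e-02] [-0.34  0.37  1.74 -0.    1.03  1.13] [-0.5 -0.3 -0.4] 0.551
[(0.61, [358.0, 135.0, -4.0]), (0.6, [439.0, 292.0, -0.0]), (0.51, [506.0, 200.0, 0.0]), (0.45, [556.0, -62.0, -2.0])]
```

View pics/wrist14.png

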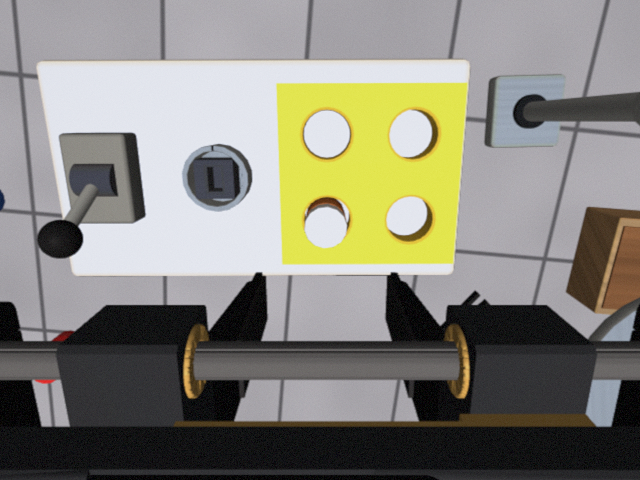

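Vial A stands in its well at (327,222). Next is vial B.

>>> drive_tool([
  [[-0.12,-0.86,0],[0,0,-0.94]],
  [[-0.06,-0.87,0],[0,0,-0.94]],
  [[0.01,-0.87,0],[0,0,-0.94]],
  [[0.07,-0.87,0],[0,0,-0.94]],
  [[0.14,-0.86,0],[0,0,-0.94]],
])

```text
t: 18.17
eef_pos: [502.5, 6.8, 223.0]
tcp_rot: [-3.14, 0.002, 0.473]
ft_force: [0.8, -0.7, -0.2]
opening: 0.548
```

>>> drive_tool([
  [[0.2,-0.85,0],[0,0,-0.94]],
  [[0.27,-0.83,0],[0,0,-0.94]],
  [[0.33,-0.81,0.1],[0,0,-0.94]],
  [[0.39,-0.78,0.1],[0,0,-0.94]],
  [[0.45,-0.75,0.1],[0,0,-0.94]],
])

```text
t: 18.58
eef_pos: [472.3, 134.3, 214.0]
tcp_rot: [-3.14, 0.002, 0.849]
ft_force: [0.7, -0.8, 0.6]
opening: 0.547
```

>>> drive_tool([
  [[0.5,-0.71,0.2],[0,0,-0.94]],
  [[0.55,-0.67,0.2],[0,0,-0.94]],
  [[0.6,-0.63,0.2],[0,0,-0.94]],
  [[0.6,-0.55,0.2],[0,0,-0.94]],
  [[0.5,-0.4,0.2],[0,0,-0.94]],
])

```text
t: 19.0
eef_pos: [443.4, 253.0, 183.7]
tcp_rot: [-3.14, 0.001, 1.226]
ft_force: [0.7, 0.3, 0.1]
opening: 0.551
```

>>> drive_tool([
  [[0,0,0],[0,0,0]],
  [[0,0,0],[0,0,0]],
])

```text
t: 19.17
eef_pos: [443.8, 251.8, 184.0]
tcp_rot: [-3.14, 0.002, 1.222]
ft_force: [0.0, -0.2, -0.4]
opening: 0.551
```

```bash
python3 plan.py 440 287 110 1.3
python3 - <<'E'
from h import *
p=snap('wrist','wrist15');  print(proj(p,[440,287,48]))
print([(round(d['score'],2),np.round(d['point']).tolist()) for d in env.tip_of('vial1',p)])
E
```

```text
[ [[0.35,-0.17,0.82],[-0.01,0.01,-0.33]],[[0.36,-0.16,0.82],[-0.01,0.01,-0.33]],[[0.36,-0.15,0.82],[-0.01,0.01,-0.33]] ]
19.17 [443.8 251.8 184. ] [-3.140e+00  2.000e-03  1.222e+00] [ 0.39  0.37  1.87 -0.    0.91  0.74] [ 0.  -0.2 -0.4] 0.551
[304.44097837 179.38182214]
[(0.93, [434.0, 289.0, -1.0]), (0.83, [509.0, 206.0, 1.0])]
```

View pics/wrist15.png

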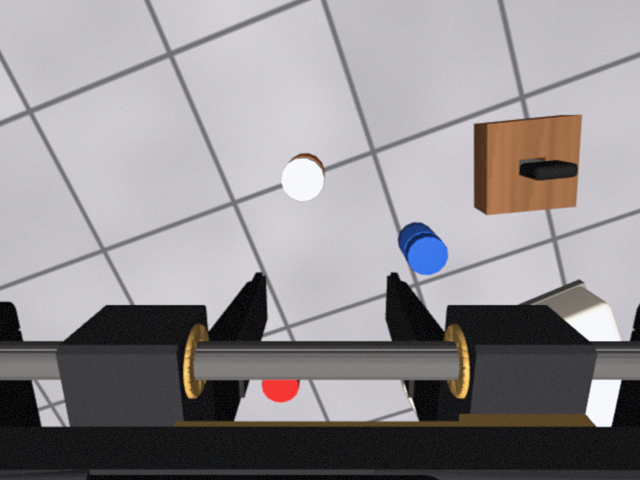

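```bash
python3 plan.py 437.5 287.5 80 1.22
```

```text
[ [[0.27,-0.16,0.87],[-0.0,0.0,-0.0]],[[0.27,-0.16,0.87],[-0.0,0.0,-0.0]],[[0.27,-0.16,0.87],[-0.0,0.0,-0.0]],[[0.27,-0.16,0.87],[-0.0,0.0,-0.0]] ]
19.27 [444.5 250.9 184.8] [-3.141e+00  1.000e-03  1.220e+00] [ 0.38  0.37  1.87 -0.    0.91  0.74] [ 0.5 -0.   0.1] 0.551
```

>>> drive_tool([
  [[0.29,-0.17,0.85],[0,0,0]],
  [[0.28,-0.16,0.85],[0,0,0]],
  [[0.28,-0.16,0.85],[0,0,0]],
  [[0.28,-0.16,0.85],[0,0,0]],
  [[0,0,0],[0,0,0]],
])

```text
t: 19.68
eef_pos: [436.5, 289.2, 79.7]
tcp_rot: [-3.138, 0.004, 1.22]
ft_force: [-0.1, -0.0, -0.3]
opening: 0.55
```

```bash
python3 plan.py 437.5 287.5 27 1.22
python3 - <<'E'
from h import *
p=snap('wrist','wrist16');  print(proj(p,[437.5,287.5,48]))
E
```

```text
[ [[-0.02,0.03,0.88],[-0.02,0.03,-0.0]],[[-0.02,0.03,0.88],[-0.02,0.03,-0.0]] ]
19.68 [436.5 289.2  79.7] [-3.138  0.004  1.22 ] [ 0.46  0.54  1.94 -0.    0.67  0.81] [-0.1 -0.  -0.3] 0.55
[328.66687249 273.1153938 ]
```

View pics/wrist16.png

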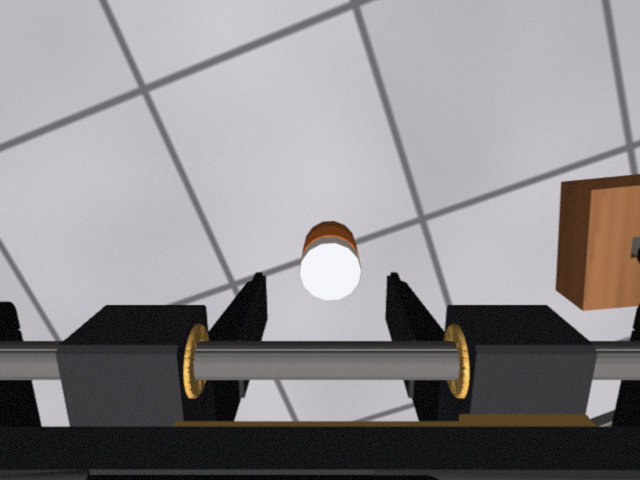

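>>> drive_tool([
  [[0,0.02,0.88],[0,0,0]],
  [[0,0.02,0.84],[0,0,0]],
  [[0,0,0],[0,0,0]],
  [[0,0,0],[0,0,0]],
])

```text
t: 20.07
eef_pos: [439.4, 288.9, 32.5]
tcp_rot: [-3.141, 0.001, 1.22]
ft_force: [0.0, -0.1, 0.1]
opening: 0.551
```

>>> drive_tool([
  [[0,0,0],[0,0,0]],
  [[0,0,0],[0,0,0]],
  [[0,0,0],[0,0,0]],
  [[0,0,0],[0,0,0]],
  [[0,0,0],[0,0,0]],
], jaw=-1)

```text
t: 20.48
eef_pos: [439.3, 289.9, 32.6]
tcp_rot: [3.14, -0.001, 1.221]
ft_force: [-1.0, 0.5, 7.9]
opening: 0.327
```

>>> drive_tool([
  [[0,0,0],[0,0,0]],
  [[0,0,0],[0,0,0]],
  [[0,0,-0.7],[0,0,0]],
  [[0,0,-1],[0,0,0]],
  [[0,0,-1],[0,0,0]],
])

```text
t: 20.9
eef_pos: [438.4, 289.4, 113.4]
tcp_rot: [-3.14, 0.001, 1.222]
ft_force: [0.2, 0.4, -0.2]
opening: 0.329
```

>>> drive_tool([
  [[0,0,-1],[0,0,0]],
  [[0,0,-1],[0,0,0]],
  [[0,0,-0.9],[0,0,0]],
  [[0,0,0],[0,0,0]],
])

```text
t: 21.23
eef_pos: [440.3, 290.5, 204.7]
tcp_rot: [3.136, -0.006, 1.222]
ft_force: [-0.4, -0.1, 0.5]
opening: 0.33
```

```bash
python3 cap.py wrist17; python3 plan.py 540 -187 205 0.09
```

```text
(288, 281, 77, 60)
0 [324.03968589 295.47259116]
10 [324.06592043 305.0705101 ]
21 [324.09832378 316.92529126]
[ [[-0.81,0.51,-0.01],[0.0,-0.0,0.83]],[[-0.78,0.56,-0.01],[0.0,-0.0,0.83]],[[-0.74,0.61,-0.01],[0.0,-0.0,0.83]],[[-0.7,0.66,-0.01],[0.0,-0.0,0.83]],[[-0.65,0.7,-0.01],[0.0,-0.0,0.83]] ]
[ [[-0.6,0.74,-0.01],[0.0,-0.0,0.83]],[[-0.55,0.78,-0.01],[0.0,-0.0,0.83]],[[-0.5,0.82,-0.01],[0.0,-0.0,0.83]],[[-0.44,0.85,-0.01],[0.0,-0.0,0.83]],[[-0.39,0.87,-0.01],[0.0,-0.0,0.83]] ]
[ [[-0.33,0.9,-0.01],[0.0,-0.0,0.83]],[[-0.27,0.92,-0.01],[0.0,-0.0,0.83]],[[-0.2,0.93,-0.01],[0.0,-0.0,0.83]],[[-0.14,0.95,-0.01],[0.0,-0.0,0.83]],[[-0.08,0.95,-0.01],[0.0,-0.0,0.83]] ]
[ [[-0.02,0.96,-0.01],[0.0,-0.0,0.83]],[[0.05,0.95,-0.01],[0.0,-0.0,0.83]] ]
21.28 [439.6 290.1 202.2] [ 3.138 -0.004  1.222] [ 0.46  0.36  1.82 -0.    0.96  0.81] [-0.5  0.2 -1.1] 0.326
```

```bash
python3 plan.py 600 -115 205 0.095
```

```text
[ [[-0.72,0.64,-0.01],[0.0,-0.0,0.94]],[[-0.67,0.7,-0.01],[0.0,-0.0,0.94]],[[-0.62,0.74,-0.01],[0.0,-0.0,0.94]],[[-0.56,0.79,-0.01],[0.0,-0.0,0.94]],[[-0.5,0.83,-0.01],[0.0,-0.0,0.94]] ]
[ [[-0.44,0.86,-0.01],[0.0,-0.0,0.94]],[[-0.37,0.89,-0.01],[0.0,-0.0,0.94]],[[-0.3,0.92,-0.01],[0.0,-0.0,0.94]],[[-0.23,0.94,-0.01],[0.0,-0.0,0.94]],[[-0.16,0.95,-0.01],[0.0,-0.0,0.94]] ]
[ [[-0.09,0.96,-0.01],[0.0,-0.0,0.94]],[[-0.02,0.97,-0.01],[0.0,-0.0,0.94]],[[0.05,0.97,-0.01],[0.0,-0.0,0.94]],[[0.13,0.96,-0.01],[0.0,-0.0,0.94]],[[0.2,0.95,-0.01],[0.0,-0.0,0.94]] ]
21.28 [439.6 290.1 202.2] [ 3.138 -0.004  1.222] [ 0.46  0.36  1.82 -0.    0.96  0.81] [-0.5  0.2 -1.1] 0.326
```

>>> drive_tool([
  [[-0.72,0.64,-0.1],[0,0,0.94]],
  [[-0.67,0.7,0],[0,0,0.94]],
  [[-0.62,0.74,0],[0,0,0.94]],
  [[-0.56,0.79,0],[0,0,0.94]],
  [[-0.5,0.83,0],[0,0,0.94]],
])

```text
t: 21.7
eef_pos: [492.2, 153.6, 201.6]
tcp_rot: [-3.141, 0.001, 0.842]
ft_force: [0.9, 0.1, -0.5]
opening: 0.334
```

>>> drive_tool([
  [[-0.44,0.86,0],[0,0,0.94]],
  [[-0.37,0.89,0],[0,0,0.94]],
  [[-0.3,0.92,0],[0,0,0.94]],
  [[-0.23,0.94,0],[0,0,0.94]],
  [[-0.16,0.95,0],[0,0,0.94]],
])

```text
t: 22.12
eef_pos: [545.6, 18.8, 201.4]
tcp_rot: [-3.141, 0.002, 0.466]
ft_force: [0.5, 0.0, -0.2]
opening: 0.328
```

>>> drive_tool([
  [[-0.09,0.96,0],[0,0,0.94]],
  [[-0.02,0.97,0],[0,0,0.94]],
  [[0.05,0.97,0],[0,0,0.94]],
  [[0.13,0.96,0],[0,0,0.94]],
  [[0.2,0.95,0],[0,0,0.94]],
])

```text
t: 22.53
eef_pos: [598.9, -116.3, 201.3]
tcp_rot: [-3.141, 0.002, 0.09]
ft_force: [0.4, -0.3, -0.3]
opening: 0.328
```

>>> drive_tool([
  [[0,0,0],[0,0,0]],
  [[0,0,0],[0,0,0]],
])

```text
t: 22.7
eef_pos: [598.6, -116.0, 201.0]
tcp_rot: [-3.141, 0.002, 0.092]
ft_force: [0.2, 0.6, -1.0]
opening: 0.33
```

```bash
python3 plan.py 600 -115 110 0.095;python3 - <<'E'
from h import *
p=snap('wrist','wrist18')
E
```

```text
[ [[0.01,-0.01,0.76],[-0.0,0.01,-0.01]],[[0.01,-0.01,0.76],[-0.0,0.01,-0.01]],[[0.01,-0.01,0.76],[-0.0,0.01,-0.01]],[[0.01,-0.01,0.76],[-0.0,0.01,-0.01]] ]
22.7 [ 598.6 -116.   201. ] [-3.141e+00  2.000e-03  9.200e-02] [-0.3   0.48  1.61 -0.    1.05  1.18] [ 0.2  0.6 -1. ] 0.33
```

View pics/wrist18.png

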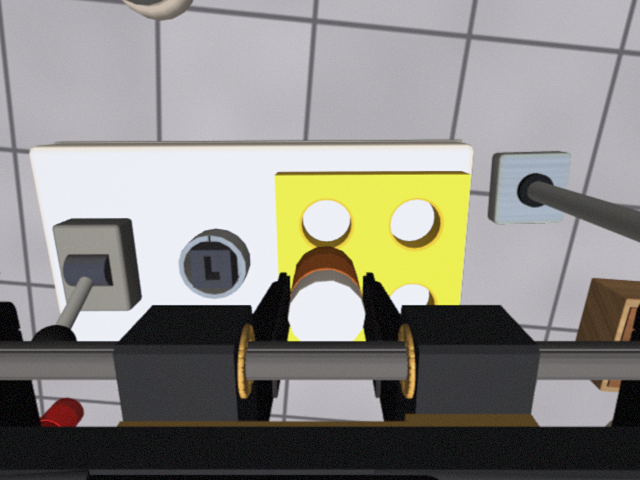

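>>> drive_tool([
  [[0.02,-0.01,0.76],[0,0,0]],
  [[0.01,-0.01,0.76],[0,0,0]],
  [[0.01,-0.01,0.76],[0,0,0]],
  [[0,0,0.76],[0,0,0]],
  [[0,0,0],[0,0,0]],
])

```text
t: 23.17
eef_pos: [597.7, -112.1, 107.4]
tcp_rot: [-3.139, 0.007, 0.096]
ft_force: [0.0, 0.2, -1.1]
opening: 0.329
```

>>> drive_tool([
  [[0,0,0],[0,0,0]],
  [[0,0,0],[0,0,0]],
])

```text
t: 23.33
eef_pos: [600.5, -113.5, 112.5]
tcp_rot: [3.141, -0.001, 0.095]
ft_force: [0.9, 0.6, 0.2]
opening: 0.33
```

```bash
python3 plan.py 600 -115 78 0.095; python3 cap.py wrist19; python3 -c "
import cv2
im=cv2.imread('pics/wrist19.png'); cv2.imwrite('pics/crop19.png',cv2.resize(im[220:350,250:400],None,fx=5,fy=4.6,interpolation=cv2.INTER_CUBIC))"
```

```text
[ [[-0.01,0.02,0.58],[0.0,-0.01,-0.0]],[[-0.01,0.02,0.58],[0.0,-0.01,-0.0]] ]
23.33 [ 600.5 -113.5  112.5] [ 3.141e+00 -1.000e-03  9.500e-02] [-0.29  0.59  1.7  -0.    0.86  1.18] [0.9 0.6 0.2] 0.33
(289, 281, 75, 60)
0 [324.58394354 298.26890188]
10 [324.53030951 308.27089757]
21 [324.46394869 320.64626022]
```

View pics/crop19.png

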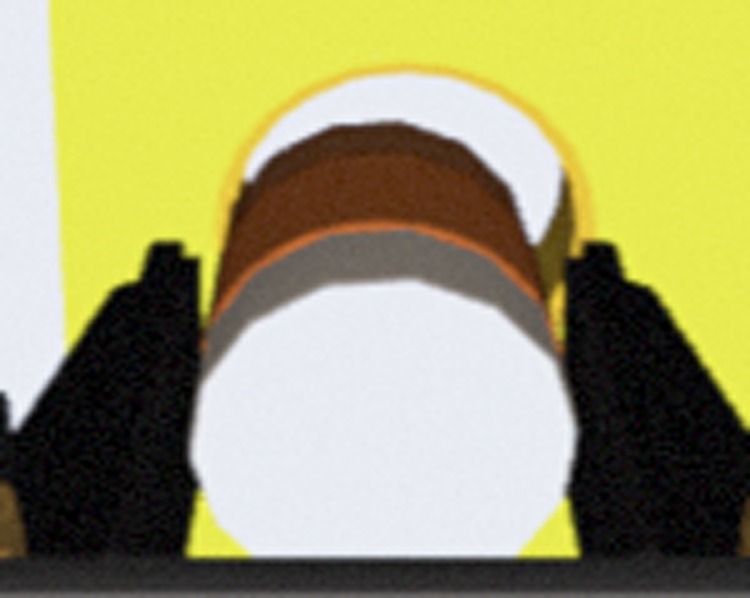

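>>> drive_tool([
  [[0,0.06,0.1],[0,0,0]],
  [[0,0,0.3],[0,0,0]],
  [[0,0,0.35],[0,0,0]],
  [[0,0,0.35],[0,0,0]],
  [[0,0,0],[0,0,0]],
])

```text
t: 23.8
eef_pos: [600.5, -115.7, 77.4]
tcp_rot: [-3.141, -0.0, 0.093]
ft_force: [0.3, 0.1, -1.0]
opening: 0.33
```

```bash
python3 plan.py 600 -115 78 0.095; python3 cap.py wrist20; python3 -c "
from h import *
p=snap('scene','scene20'); im=cv2.imread('pics/scene20.png'); cv2.imwrite('pics/crop20.png',cv2.resize(im[180:310,190:330],None,fx=5,fy=4.5))"
```

```text
[ [[-0.01,-0.02,-0.02],[-0.0,-0.01,-0.02]] ]
23.8 [ 600.5 -115.7   77.4] [-3.141 -0.     0.093] [-0.3   0.63  1.72  0.    0.79  1.18] [ 0.3  0.1 -1. ] 0.33
(288, 288, 78, 53)
0 [324.13149891 298.94861853]
10 [324.03819994 308.97389632]
21 [323.92280104 321.37388471]
```

View pics/crop20.png

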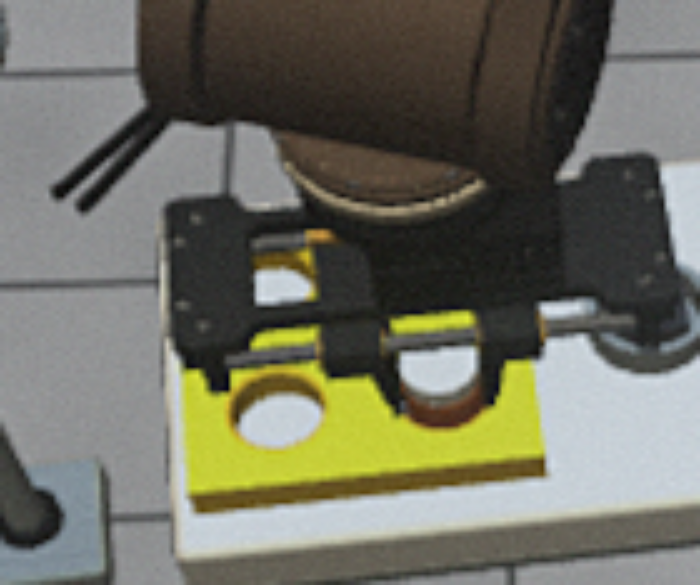

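>>> drive_tool([
  [[0,0,0],[0,0,0]],
  [[0,0,0],[0,0,0]],
  [[0,0,-0.2],[0,0,0]],
  [[0,0,-0.7],[0,0,0]],
  [[0,0,-1],[0,0,0]],
], jaw=0.1)

```text
t: 24.32
eef_pos: [599.3, -115.6, 134.4]
tcp_rot: [-3.14, 0.004, 0.093]
ft_force: [0.7, 0.9, -0.7]
opening: 0.545
```

>>> drive_tool([
  [[0,0,-1],[0,0,0]],
  [[0,0,-1],[0,0,0]],
  [[0,0,-1],[0,0,0]],
  [[-1,0,0],[0,0,0]],
  [[-1,0,0],[0,0,0]],
])

```text
t: 24.73
eef_pos: [540.8, -121.5, 227.2]
tcp_rot: [3.14, -0.003, 0.094]
ft_force: [-0.6, -1.4, -1.0]
opening: 0.551
```

>>> drive_tool([
  [[-0.5,0,0],[0,0,0]],
  [[0,0,0],[0,0,0]],
])

```text
t: 24.9
eef_pos: [523.2, -122.9, 226.4]
tcp_rot: [3.141, 0.0, 0.093]
ft_force: [0.8, -0.0, -0.3]
opening: 0.553
```

```bash
python3 plan.py 585 240 200 1.3;python3 - <<'E'
from h import *
p=snap('wrist','wrist21');snap('scene','scene21')
for n in ['switch_slot','vial1','tray_hole0','dose_tip']: print(n,[(round(d['score'],2),np.round(d['point'],1).tolist()) for d in env.tip_of(n,p)])
E
```

```text
[ [[0.2,-0.74,0.05],[0.0,0.0,-0.94]],[[0.25,-0.72,0.05],[0.0,0.0,-0.94]],[[0.31,-0.7,0.05],[0.0,0.0,-0.94]],[[0.36,-0.68,0.05],[0.0,0.0,-0.94]],[[0.41,-0.65,0.05],[0.0,0.0,-0.94]] ]
[ [[0.46,-0.62,0.05],[0.0,0.0,-0.94]],[[0.5,-0.58,0.05],[0.0,0.0,-0.94]],[[0.54,-0.54,0.05],[0.0,0.0,-0.94]],[[0.58,-0.5,0.05],[0.0,0.0,-0.94]],[[0.62,-0.45,0.05],[0.0,0.0,-0.94]] ]
[ [[0.65,-0.4,0.05],[0.0,0.0,-0.94]],[[0.68,-0.35,0.05],[0.0,0.0,-0.94]],[[0.71,-0.3,0.05],[0.0,0.0,-0.94]],[[0.73,-0.25,0.05],[0.0,0.0,-0.94]],[[0.74,-0.19,0.05],[0.0,0.0,-0.94]] ]
[ [[0.75,-0.14,0.06],[0.0,0.0,-0.94]] ]
24.9 [ 523.2 -122.9  226.4] [3.141 0.    0.093] [-0.35  0.35  1.76 -0.    1.03  1.12] [ 0.8 -0.  -0.3] 0.553
switch_slot [(0.82, [556.5, -32.0, 76.5])]
vial1 [(0.87, [354.4, 131.8, 2.6]), (0.57, [532.6, -121.3, 51.2])]
tray_hole0 [(0.66, [597.4, -114.6, 48.8]), (0.64, [540.6, -185.9, 73.1])]
dose_tip [(0.78, [514.9, 53.5, 131.9]), (0.67, [593.8, -116.2, 48.4])]
```

View pics/wrist21.png

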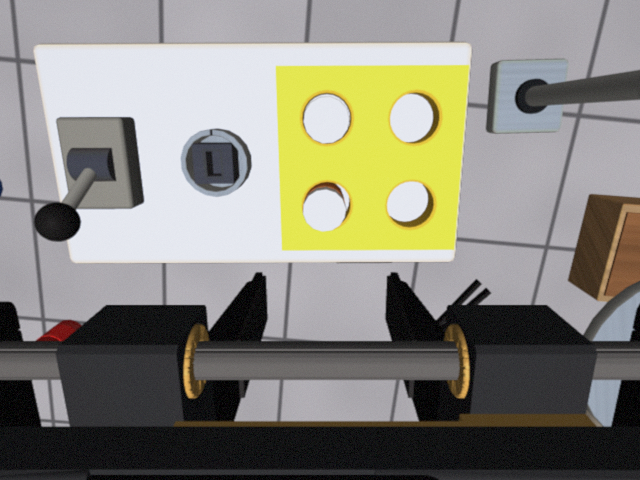

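View pics/scene21.png

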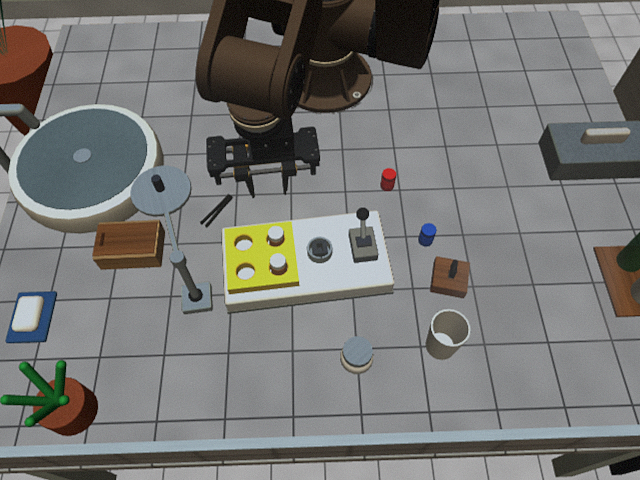

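```bash
python3 -c "
import cv2
im=cv2.imread('pics/wrist21.png'); cv2.imwrite('pics/crop21.png',cv2.resize(im[115:210,165:265],(700,665),interpolation=cv2.INTER_CUBIC))"
```

```text
(no output)
```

View pics/crop21.png

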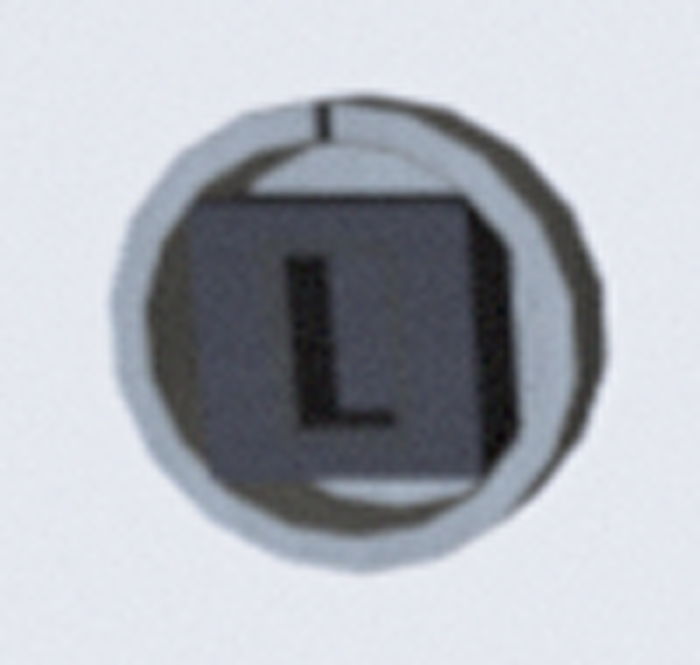

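```bash
python3 plan.py 565 185 190 0.9
```

```text
[ [[0.2,-0.92,0.11],[0.0,-0.0,-0.92]],[[0.27,-0.9,0.11],[0.0,-0.0,-0.92]],[[0.34,-0.88,0.11],[0.0,-0.0,-0.92]],[[0.4,-0.85,0.11],[0.0,-0.0,-0.92]],[[0.46,-0.82,0.11],[0.0,-0.0,-0.92]] ]
[ [[0.52,-0.78,0.11],[0.0,-0.0,-0.92]],[[0.58,-0.74,0.11],[0.0,-0.0,-0.92]],[[0.63,-0.7,0.11],[0.0,-0.0,-0.92]],[[0.68,-0.65,0.11],[0.0,-0.0,-0.92]],[[0.72,-0.6,0.11],[0.0,-0.0,-0.92]] ]
[ [[0.77,-0.55,0.11],[0.0,-0.0,-0.92]] ]
25.2 [ 526.4 -122.8  225.2] [ 3.142 -0.     0.094] [-0.35  0.36  1.75 -0.    1.03  1.13] [-0.3  0.8  0.3] 0.55
```

>>> drive_tool([
  [[0.2,-0.92,0],[0,0,-0.92]],
  [[0.27,-0.9,0],[0,0,-0.92]],
  [[0.34,-0.88,0],[0,0,-0.92]],
  [[0.4,-0.85,0],[0,0,-0.92]],
  [[0.46,-0.82,0],[0,0,-0.92]],
])

```text
t: 25.62
eef_pos: [543.7, 18.7, 225.1]
tcp_rot: [-3.141, 0.0, 0.465]
ft_force: [0.2, -0.4, 0.8]
opening: 0.549
```

>>> drive_tool([
  [[0.52,-0.78,0],[0,0,-0.92]],
  [[0.58,-0.74,0.1],[0,0,-0.92]],
  [[0.63,-0.7,0.1],[0,0,-0.92]],
  [[0.68,-0.65,0.2],[0,0,-0.92]],
  [[0.72,-0.6,0.2],[0,0,-0.92]],
])

```text
t: 26.03
eef_pos: [561.3, 158.8, 207.0]
tcp_rot: [3.141, -0.0, 0.833]
ft_force: [0.3, 0.6, -0.0]
opening: 0.551
```

>>> drive_tool([
  [[0.7,-0.5,0.2],[0,0,-0.92]],
  [[0,0,0],[0,0,0]],
  [[0,0,0],[0,0,0]],
])

```text
t: 26.28
eef_pos: [563.9, 183.8, 200.5]
tcp_rot: [-3.141, 0.001, 0.905]
ft_force: [0.4, 0.2, -0.3]
opening: 0.55
```

```bash
python3 plan.py 605 238 120 0.9;python3 - <<'E'
from h import *
p=snap('wrist','wrist22')
for n in ['key','key_block']: print(n,[(round(d['score'],2),np.round(d['point'],1).tolist()) for d in env.tip_of(n,p)])
E
```

```text
[ [[0.57,-0.01,0.67],[-0.0,0.0,0.01]],[[0.57,-0.01,0.67],[-0.0,0.0,0.01]],[[0.57,-0.01,0.67],[-0.0,0.0,0.01]],[[0.57,-0.01,0.67],[-0.0,0.0,0.01]] ]
26.28 [563.9 183.8 200.5] [-3.141e+00  1.000e-03  9.050e-01] [ 0.2   0.46  1.66 -0.    1.03  0.87] [ 0.4  0.2 -0.3] 0.55
key [(0.58, [607.8, 237.3, 10.3])]
key_block [(0.86, [606.3, 237.2, -1.2])]
```

View pics/wrist22.png

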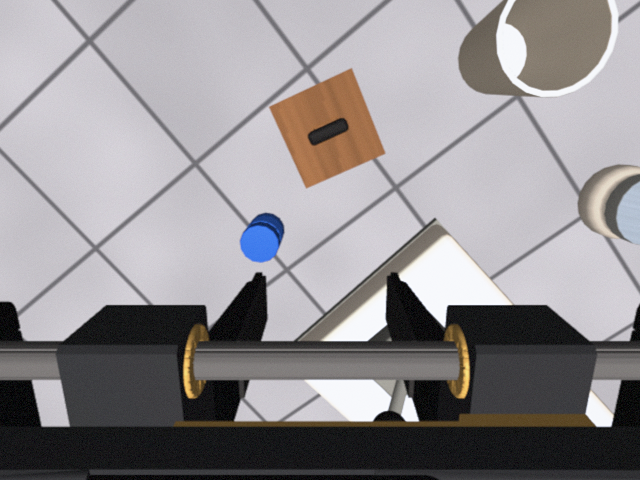

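Run:
```python
from h import *
p=env.read_camera('wrist')
cs=[ray(p,*c,30)[:2] for c in ((270,107),(351,69),(385,152),(307,188))]; print(np.round(cs,1),np.mean(cs,0))
for i in range(4):
    d=cs[(i+1)%4]-cs[i]; print(np.hypot(*d),np.arctan2(d[1],d[0]))
im=p['pixels']; g=im[100:160,290:370].max(2); m=(g<70).astype(np.uint8)
ys,xs=np.nonzero(m); r=cv2.minAreaRect(np.c_[xs+290,ys+100].astype(np.float32)); print(r)
b=cv2.boxPoints(r)
w=[ray(p,*c,66)[:2] for c in b]; print(np.round(w,1),np.mean(w,0)); d=w[1]-w[0]; print(np.hypot(*d),np.arctan2(d[1],d[0])); d=w[2]-w[1]; print(np.hypot(*d),np.arctan2(d[1],d[0]))
cv2.imwrite('pics/crop22.png',cv2.resize(im[90:170,280:380],(800,640),interpolation=cv2.INTER_CUBIC))
```

```text
[[582.3 273.9]
 [648.4 256.7]
 [632.  190.7]
 [564.9 206.9]] [606.8911417  232.06185949]
68.27831063654094 -0.25414013568651045
68.05579527319036 -1.8143625967406407
69.01086625289742 2.904253550056492
69.21139007478351 1.3166097189492578
((325.2130432128906, 128.96484375), (13.598095893859863, 40.79428482055664), 65.37643432617188)
[[593.4 243.1]
 [621.  235.9]
 [619.  226.9]
 [591.2 234. ]] [606.12475    234.96479635]
28.462087693053597 -0.2536536552924151
9.283879389637505 -1.787926783793498
```

View pics/crop22.png

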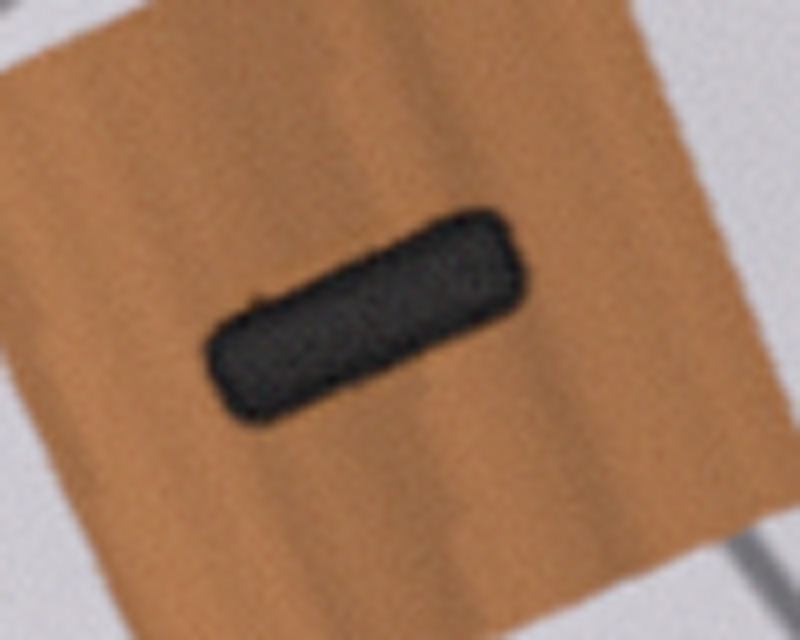

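```bash
python3 plan.py 605 236.5 120 -0.253
```

```text
[ [[0.15,-0.0,0.18],[0.0,-0.0,0.96]],[[0.15,-0.02,0.18],[0.0,-0.0,0.96]],[[0.15,-0.03,0.18],[0.0,-0.0,0.96]],[[0.15,-0.04,0.18],[0.0,-0.0,0.96]],[[0.14,-0.05,0.18],[0.0,-0.0,0.96]] ]
[ [[0.14,-0.06,0.18],[0.0,-0.0,0.96]],[[0.13,-0.07,0.18],[0.0,-0.0,0.96]],[[0.13,-0.08,0.18],[0.0,-0.0,0.96]],[[0.12,-0.09,0.18],[0.0,-0.0,0.96]],[[0.11,-0.1,0.18],[0.0,-0.0,0.96]] ]
[ [[0.11,-0.11,0.18],[0.0,-0.0,0.96]],[[0.1,-0.12,0.18],[0.0,-0.0,0.96]],[[0.09,-0.12,0.18],[0.0,-0.0,0.96]],[[0.08,-0.13,0.18],[0.0,-0.0,0.96]],[[0.07,-0.14,0.18],[0.0,-0.0,0.96]] ]
26.48 [564.1 181.8 201.6] [ 3.141 -0.     0.901] [ 0.2   0.46  1.66 -0.    1.03  0.87] [-1.3  0.5 -0.4] 0.549
```

>>> drive_tool([
  [[0.15,0,0.18],[0,0,0.96]],
  [[0.15,-0.02,0.18],[0,0,0.96]],
  [[0.15,-0.03,0.18],[0,0,0.96]],
  [[0.15,-0.04,0.18],[0,0,0.96]],
  [[0.14,-0.05,0.18],[0,0,0.96]],
], jaw=-0.3)

```text
t: 26.9
eef_pos: [577.8, 200.1, 174.6]
tcp_rot: [3.141, -0.001, 0.513]
ft_force: [-0.1, -0.8, 0.4]
opening: 0.355
```

>>> drive_tool([
  [[0.14,-0.06,0.18],[0,0,0.96]],
  [[0.13,-0.07,0.18],[0,0,0.96]],
  [[0.13,-0.08,0.18],[0,0,0.96]],
  [[0.12,-0.09,0.18],[0,0,0.96]],
  [[0.11,-0.1,0.18],[0,0,0.96]],
])

```text
t: 27.32
eef_pos: [591.3, 218.1, 147.5]
tcp_rot: [3.142, -0.001, 0.129]
ft_force: [0.9, -0.8, -0.4]
opening: 0.351
```

>>> drive_tool([
  [[0.11,-0.11,0.18],[0,0,0.96]],
  [[0.1,-0.12,0.18],[0,0,0.96]],
  [[0.09,-0.12,0.18],[0,0,0.96]],
  [[0.08,-0.13,0.18],[0,0,0.96]],
  [[0.07,-0.14,0.18],[0,0,0.96]],
])

```text
t: 27.73
eef_pos: [605.3, 236.5, 120.5]
tcp_rot: [-3.141, -0.001, -0.255]
ft_force: [-0.2, -0.6, -0.6]
opening: 0.348
```

>>> drive_tool([
  [[0,0,0],[0,0,0]],
  [[0,0,0],[0,0,0]],
])

```text
t: 27.9
eef_pos: [604.9, 236.7, 120.5]
tcp_rot: [3.141, 0.0, -0.248]
ft_force: [-0.1, 0.2, -0.1]
opening: 0.353
```

```bash
python3 plan.py 605 236.5 75 -0.253;python3 - <<'E'
from h import *
p=snap('wrist','wrist23'); print(proj(p,[605,236.5,66]))
E
```

```text
[ [[0.0,0.0,0.76],[0.0,0.0,0.03]],[[0.0,0.0,0.76],[0.0,0.0,0.03]] ]
27.9 [604.9 236.7 120.5] [ 3.141  0.    -0.248] [ 0.27  0.62  1.59 -0.    0.93  2.09] [-0.1  0.2 -0.1] 0.353
[324.78230459 258.46356162]
```

View pics/wrist23.png

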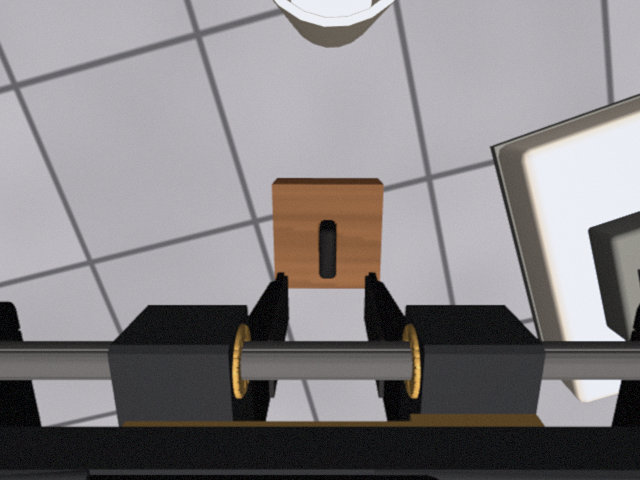

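Run:
```python
from h import *
p=env.read_camera('wrist'); 
for z in (30,38,66):
    for dx in (-35,-15,0,15,35):
        c=np.array([605,236.5])+dx*np.array([np.cos(-.25),np.sin(-.25)]); print(z,dx,proj(p,[c[0],c[1],z]).round(1))
im=p['pixels'];cv2.imwrite('pics/crop23.png',cv2.resize(im[170:300,260:400],(840,780),interpolation=cv2.INTER_CUBIC))
```

```text
30 -35 [324.9 290.8]
30 -15 [325.  262.4]
30 0 [325.  240.4]
30 15 [325.  217.7]
30 35 [325.1 186.4]
38 -35 [324.9 295.6]
38 -15 [325.  266.6]
38 0 [325. 244.]
38 15 [325.  220.7]
38 35 [325.1 188.5]
66 -35 [324.8 315.1]
66 -15 [324.9 283.2]
66 0 [324.9 258.3]
66 15 [324.9 232.6]
66 35 [325.  196.8]
```

View pics/crop23.png

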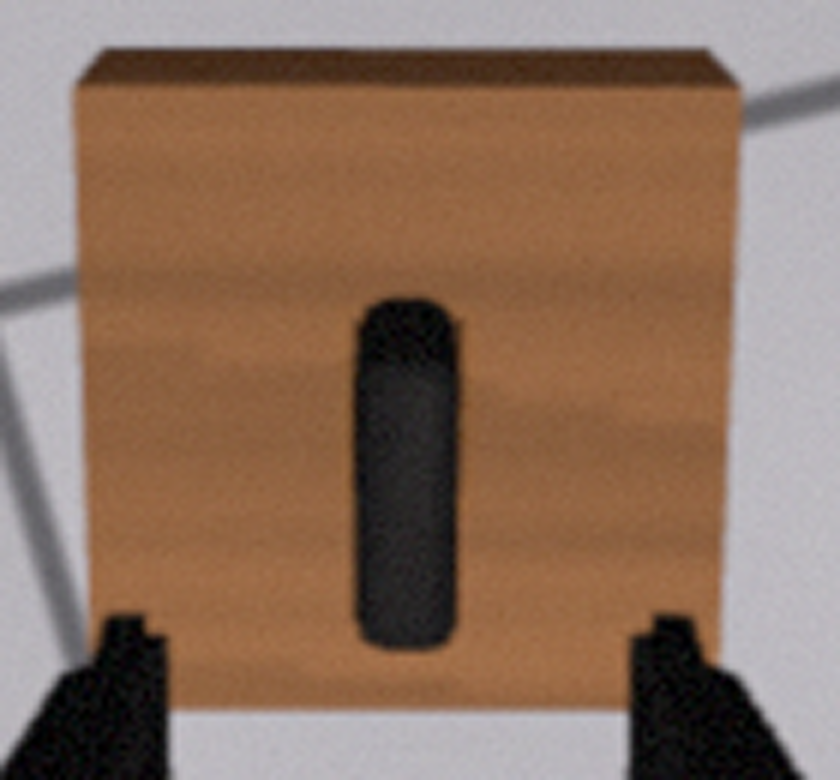

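>>> drive_tool([
  [[0.05,0,0.85],[0,0,0.05]],
  [[0,0,0.85],[0,0,0]],
  [[0,0,0.65],[0,0,0]],
  [[0,0,0.3],[0,0,0]],
  [[0,0,0],[0,0,0]],
])

```text
t: 28.42
eef_pos: [605.4, 236.6, 39.4]
tcp_rot: [3.14, 0.002, -0.252]
ft_force: [-0.9, 1.0, -0.3]
opening: 0.349
```

```bash
python3 plan.py 606.5 236.1 40 -0.253;python3 - <<'E'
from h import *
p=snap('wrist','wrist24')
E
```

```text
[ [[0.04,0.01,-0.02],[0.02,0.03,0.01]] ]
28.42 [605.4 236.6  39.4] [ 3.14e+00  2.00e-03 -2.52e-01] [ 0.27  0.73  1.64 -0.    0.78  2.09] [-0.9  1.  -0.3] 0.349
```

View pics/wrist24.png

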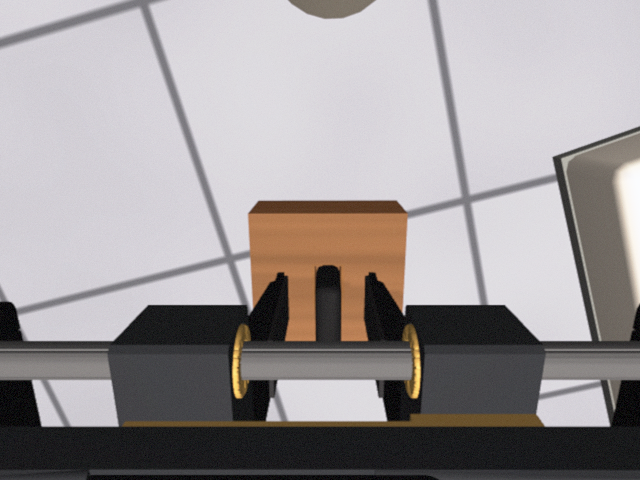

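Aligned, with the key at (328,300) midway between the fingers. I'll close and lift.

>>> drive_tool([
  [[0.03,0,0],[0,0,0]],
  [[0,0,0],[0,0,0]],
  [[0,0,0],[0,0,0]],
  [[0,0,0],[0,0,0]],
  [[0,0,0],[0,0,0]],
], jaw=-1)

```text
t: 28.88
eef_pos: [607.4, 236.9, 41.7]
tcp_rot: [-3.141, -0.001, -0.253]
ft_force: [-0.3, -1.5, 4.7]
opening: 0.104
```

>>> drive_tool([
  [[0,0,0],[0,0,0]],
  [[0,0,0],[0,0,0]],
  [[0,0,-0.3],[0,0,0]],
  [[0,0,-0.5],[0,0,0]],
  [[0,0,-0.8],[0,0,0]],
])

```text
t: 29.3
eef_pos: [606.1, 236.6, 88.1]
tcp_rot: [3.14, 0.003, -0.253]
ft_force: [-0.2, -0.5, -1.0]
opening: 0.104
```

>>> drive_tool([
  [[0,0,-1],[0,0,0]],
  [[0,0,-1],[0,0,0]],
  [[0,0,-1],[0,0,0]],
  [[0,0,-0.8],[0,0,0]],
  [[0,0,0],[0,0,0]],
])

```text
t: 29.72
eef_pos: [608.6, 237.4, 208.8]
tcp_rot: [-3.138, -0.007, -0.253]
ft_force: [0.8, -0.2, -0.8]
opening: 0.105
```

```bash
python3 plan.py 557 -30 200 0.097;python3 - <<'E'
from h import *
p=snap('wrist','wrist25'); e=env.state()['eef_pos']
for z in (-32,-2,26): print(z,proj(p,e+[0,0,z]))
im=p['pixels'];cv2.imwrite('pics/crop25.png',cv2.resize(im[210:350,250:400],(750,700),interpolation=cv2.INTER_CUBIC))
E
```

```text
[ [[0.06,0.91,0.03],[-0.0,-0.01,-0.44]],[[0.02,0.91,0.03],[-0.0,-0.01,-0.44]],[[-0.01,0.91,0.03],[-0.0,-0.01,-0.44]],[[-0.04,0.91,0.03],[-0.0,-0.01,-0.44]],[[-0.07,0.91,0.03],[-0.0,-0.01,-0.44]] ]
[ [[-0.1,0.9,0.03],[-0.0,-0.01,-0.44]],[[-0.13,0.9,0.03],[-0.0,-0.01,-0.44]],[[-0.16,0.89,0.03],[-0.0,-0.01,-0.44]],[[-0.2,0.89,0.03],[-0.0,-0.01,-0.44]],[[-0.23,0.88,0.03],[-0.0,-0.01,-0.44]] ]
29.72 [608.6 237.4 208.8] [-3.138 -0.007 -0.253] [ 0.27  0.53  1.5  -0.    1.1   2.09] [ 0.8 -0.2 -0.8] 0.105
-32 [325.50094899 272.80424918]
-2 [325.20270549 296.11309996]
26 [324.82729634 325.45273557]
```

View pics/wrist25.png

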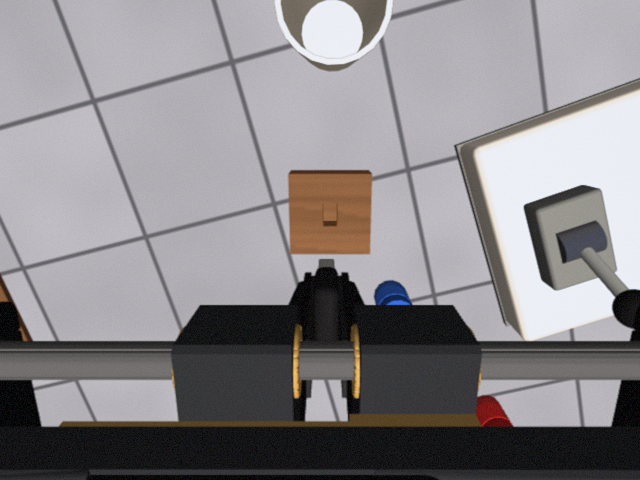

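View pics/crop25.png

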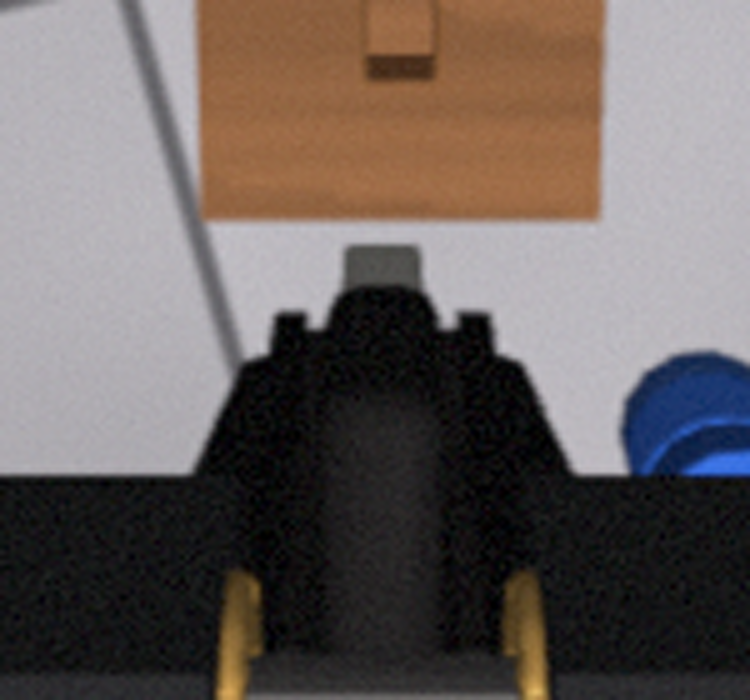

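>>> drive_tool([
  [[0.06,0.91,0],[0,0,-0.44]],
  [[0.02,0.91,0],[0,0,-0.44]],
  [[0,0.91,0],[0,0,-0.44]],
  [[-0.04,0.91,0],[0,0,-0.44]],
  [[-0.06,0.91,0],[0,0,-0.44]],
])

```text
t: 30.18
eef_pos: [580.6, 101.5, 201.9]
tcp_rot: [3.141, 0.002, -0.075]
ft_force: [0.7, 0.2, -0.3]
opening: 0.102
```

>>> drive_tool([
  [[-0.09,0.9,0],[0,0,-0.44]],
  [[-0.12,0.9,0],[0,0,-0.44]],
  [[-0.15,0.89,0],[0,0,-0.44]],
  [[-0.18,0.89,0],[0,0,-0.44]],
  [[-0.2,0.85,0],[0,0,-0.44]],
])

```text
t: 30.6
eef_pos: [557.5, -31.5, 202.0]
tcp_rot: [-3.141, 0.002, 0.101]
ft_force: [1.0, -0.2, -0.2]
opening: 0.106
```

>>> drive_tool([
  [[0,0,0],[0,0,0]],
  [[0,0,0],[0,0,0]],
])

```text
t: 30.77
eef_pos: [557.9, -31.2, 202.2]
tcp_rot: [-3.141, 0.001, 0.097]
ft_force: [0.3, 0.1, 0.0]
opening: 0.103
```

```bash
python3 plan.py 559 -31.6 135 0.097;python3 - <<'E'
from h import *
p=snap('wrist','wrist26'); 
for q in ([558.6,-31.6,74],): print(proj(p,q))
im=p['pixels'];cv2.imwrite('pics/crop26.png',cv2.resize(im[150:350,220:430],(735,700),interpolation=cv2.INTER_CUBIC))
E
```

```text
[ [[0.01,0.01,0.75],[-0.0,0.01,-0.0]],[[0.01,0.01,0.75],[-0.0,0.01,-0.0]],[[0.01,0.01,0.75],[-0.0,0.01,-0.0]] ]
30.77 [557.9 -31.2 202.2] [-3.141e+00  1.000e-03  9.700e-02] [-0.17  0.41  1.74 -0.    0.99  1.3 ] [0.3 0.1 0. ] 0.103
[325.44057429 224.73255109]
```

View pics/crop26.png

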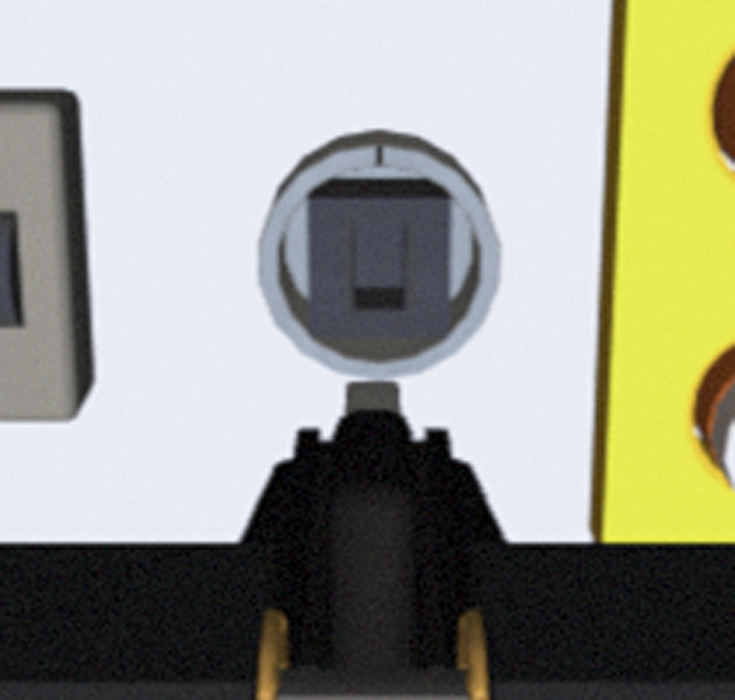

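>>> drive_tool([
  [[0,0.03,0.8],[0,0,0]],
  [[0,0,0.8],[0,0,0]],
  [[0,0,0.7],[0,0,0]],
  [[0,0,0.6],[0,0,0]],
  [[0,0,0],[0,0,0]],
])

```text
t: 31.23
eef_pos: [557.0, -29.7, 112.6]
tcp_rot: [-3.14, 0.006, 0.1]
ft_force: [0.4, -0.6, -0.2]
opening: 0.106
```

>>> drive_tool([
  [[0,0,0],[0,0,0]],
  [[0,0,0],[0,0,0]],
  [[0,0,0],[0,0,0]],
])

```text
t: 31.48
eef_pos: [559.2, -30.8, 117.1]
tcp_rot: [3.141, -0.002, 0.099]
ft_force: [-1.0, 0.4, -0.4]
opening: 0.103
```

```bash
python3 plan.py 559 -31.6 110 0.097;python3 - <<'E'
from h import *
p=snap('wrist','wrist27'); 
e=env.state()['eef_pos']; print(proj(p,[558.6,-31.6,74]))
for z in (-32,-36,0): print(z,proj(p,e+[0,0,z]),proj(p,e+[8,0.8,z]),proj(p,e+[9.5,0.9,z]))
im=p['pixels'];cv2.imwrite('pics/crop27.png',cv2.resize(im[200:320,260:400],(840,720),interpolation=cv2.INTER_CUBIC))
E
```

```text
[ [[-0.01,0.02,0.24],[0.01,-0.02,0.03]] ]
31.48 [559.2 -30.8 117.1] [ 3.141e+00 -2.000e-03  9.900e-02] [-0.17  0.52  1.82 -0.    0.8   1.3 ] [-1.   0.4 -0.4] 0.103
[325.61659958 266.28289076]
-32 [324.4470905  272.55364624] [324.41658987 257.58188274] [324.50956502 254.7500847 ]
-36 [324.46560602 269.83759197] [324.43583584 255.10683546] [324.52717915 252.32121821]
0 [324.27084746 298.40685455] [324.233047   281.18564379] [324.34152433 277.92173105]
```

View pics/crop27.png

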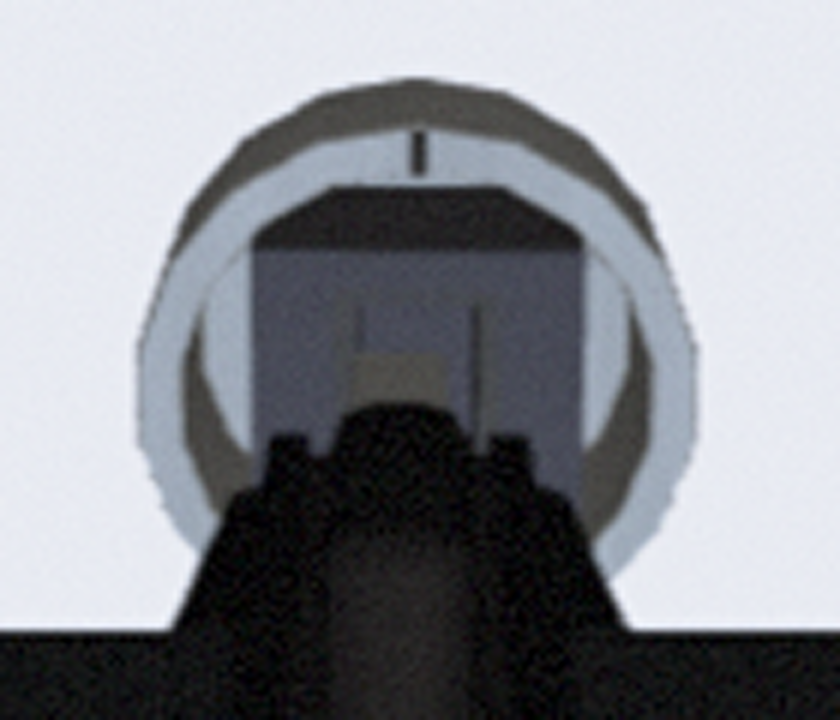

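>>> drive_tool([
  [[0,0.047,0],[0,0,0]],
  [[0,0,0],[0,0,0]],
  [[0,0,0.1],[0,0,0]],
  [[0,0,0.1],[0,0,0]],
  [[0,0,0],[0,0,0]],
])

```text
t: 31.95
eef_pos: [558.4, -32.6, 109.3]
tcp_rot: [-3.141, 0.001, 0.099]
ft_force: [0.1, -0.0, 0.4]
opening: 0.105
```

```bash
python3 plan.py 559 -31.6 110 0.097;python3 - <<'E'
from h import *
p=snap('wrist','wrist28'); 
im=p['pixels'];cv2.imwrite('pics/crop28.png',cv2.resize(im[200:320,260:400],(840,720),interpolation=cv2.INTER_CUBIC))
E
```

```text
[ [[0.02,-0.03,-0.02],[-0.0,0.01,0.02]] ]
31.95 [558.4 -32.6 109.3] [-3.141e+00  1.000e-03  9.900e-02] [-0.18  0.53  1.83 -0.    0.78  1.3 ] [ 0.1 -0.   0.4] 0.105
```

View pics/crop28.png

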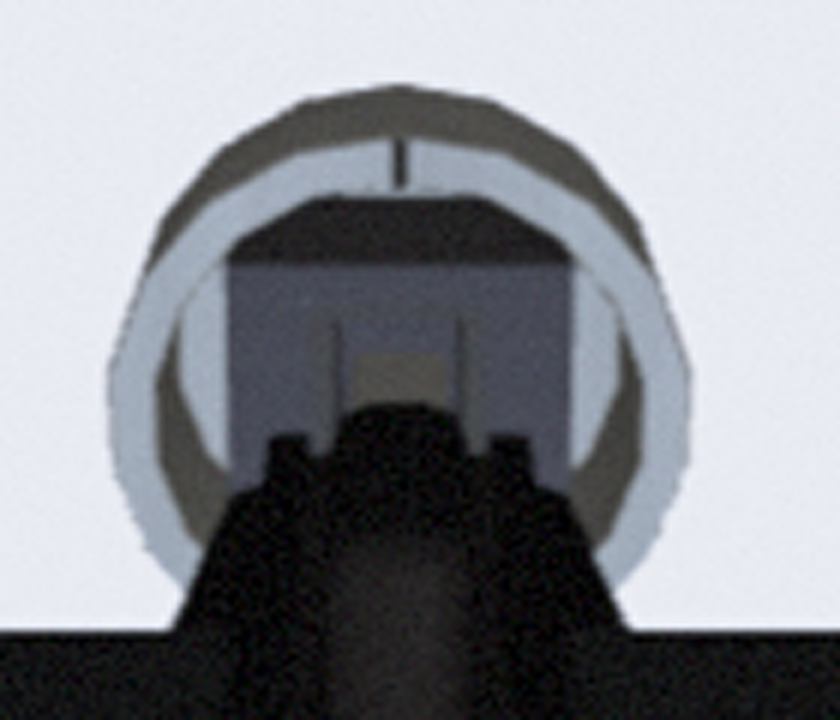

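>>> drive_tool([
  [[0.02,0,0],[0,0,0]],
  [[0,0,0.15],[0,0,0]],
  [[0,0,0.15],[0,0,0]],
  [[0,0,0],[0,0,0]],
])

```text
t: 32.33
eef_pos: [558.9, -32.4, 99.9]
tcp_rot: [-3.141, 0.001, 0.099]
ft_force: [-0.4, -0.4, 0.2]
opening: 0.106
```

```bash
python3 plan.py 559 -32 87 0.097;python3 - <<'E'
from h import *
p=snap('wrist','wrist29'); 
im=p['pixels'];cv2.imwrite('pics/crop29.png',cv2.resize(im[200:320,260:400],(840,720),interpolation=cv2.INTER_CUBIC))
E
```

```text
[ [[0.0,-0.01,0.43],[-0.0,0.02,0.02]] ]
32.33 [558.9 -32.4  99.9] [-3.141e+00  1.000e-03  9.900e-02] [-0.18  0.54  1.84 -0.    0.76  1.3 ] [-0.4 -0.4  0.2] 0.106
```

View pics/crop29.png

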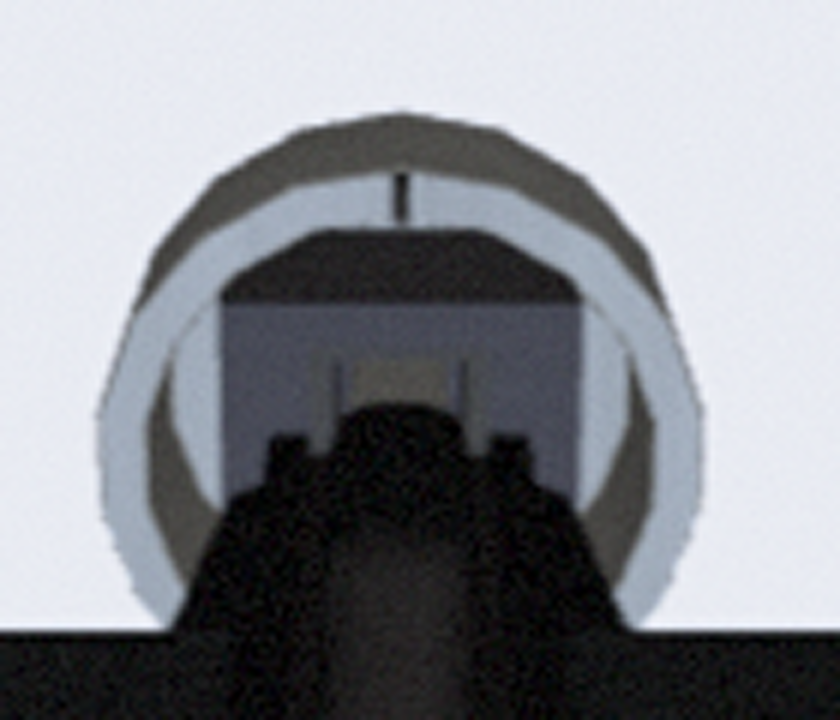

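>>> drive_tool([
  [[0,0,0.12],[0,0,0]],
  [[0,0,0.12],[0,0,0]],
  [[0,0,0.1],[0,0,0]],
  [[0,0,0],[0,0,0]],
])

```text
t: 32.72
eef_pos: [559.0, -32.5, 90.0]
tcp_rot: [-3.141, 0.001, 0.099]
ft_force: [-1.1, -0.5, -0.9]
opening: 0.101
```

```bash
python3 plan.py 559 -32 87 0.097;python3 - <<'E'
from h import *
p=snap('wrist','wrist30'); s=snap('scene','scene30')
print([(round(d['score'],2),np.round(d['point'],1).tolist()) for d in env.tip_of('key',s)])
im=s['pixels'];cv2.imwrite('pics/crop30.png',cv2.resize(im[180:310,250:390],None,fx=5,fy=4.5,interpolation=cv2.INTER_CUBIC))
E
```

```text
[ [[0.0,-0.02,0.1],[-0.0,0.01,0.02]] ]
32.72 [559.  -32.5  90. ] [-3.141e+00  1.000e-03  9.900e-02] [-0.18  0.56  1.84 -0.    0.74  1.3 ] [-1.1 -0.5 -0.9] 0.101
[(0.55, [558.7, -33.8, 54.4])]
```

View pics/crop30.png

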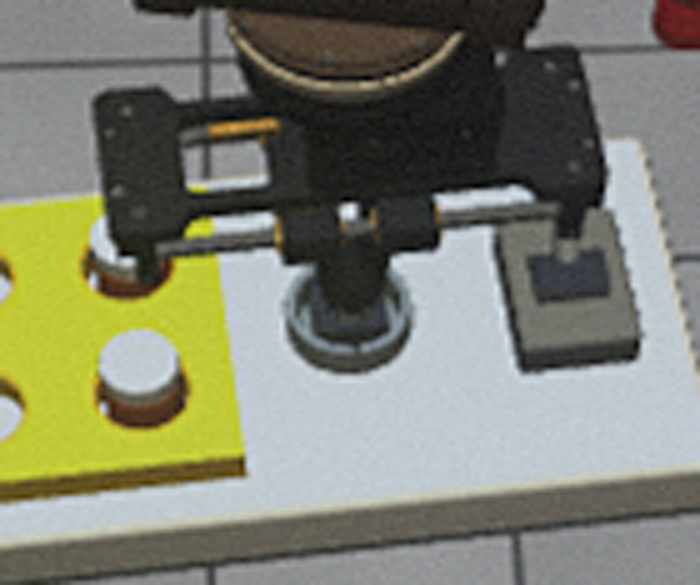

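>>> drive_tool([
  [[0,0,0.08],[0,0,0]],
  [[0,0,0.05],[0,0,0]],
  [[0,0,0],[0,0,0]],
  [[0,0,0],[0,0,0]],
])

```text
t: 33.2
eef_pos: [559.6, -32.6, 87.6]
tcp_rot: [3.141, -0.001, 0.099]
ft_force: [-1.4, -0.4, 8.7]
opening: 0.101
```

>>> drive_tool([
  [[0,0,-0.03],[0,0,0.5]],
  [[0,0,0],[0,0,0.8]],
  [[0,0,0],[0,0,0.8]],
  [[0,0,0],[0,0,0.8]],
  [[0,0,0],[0,0,0.8]],
])

```text
t: 33.62
eef_pos: [559.1, -32.8, 87.7]
tcp_rot: [3.141, 0.0, -0.2]
ft_force: [-1.3, -2.4, 1.2]
opening: 0.104
```

>>> drive_tool([
  [[0,0,0],[0,0,0.8]],
  [[0,0,0],[0,0,0.8]],
  [[0,0,0],[0,0,0.8]],
  [[0,0,0],[0,0,0.8]],
  [[0,0,0],[0,0,0.8]],
])

```text
t: 34.03
eef_pos: [559.0, -33.2, 87.7]
tcp_rot: [3.14, 0.0, -0.52]
ft_force: [-2.4, -6.3, 0.9]
opening: 0.105
```

>>> drive_tool([
  [[0,0,0],[0,0,0.8]],
  [[0,0,0],[0,0,0.8]],
  [[0,0,0],[0,0,0.8]],
  [[0,0,0],[0,0,0.8]],
  [[0,0,0],[0,0,0.8]],
])

```text
t: 34.45
eef_pos: [558.8, -33.5, 87.7]
tcp_rot: [3.14, -0.0, -0.839]
ft_force: [-3.2, -7.8, 1.6]
opening: 0.102
```

```bash
python3 plan.py 559 -32 87 -1.0;python3 - <<'E'
from h import *
print(env.state()['moment'])
p=snap('wrist','wrist31'); s=snap('scene','scene31');t=snap('top','top31')
im=p['pixels'];cv2.imwrite('pics/crop31.png',cv2.resize(im[180:340,240:420],(810,720)[:2],interpolation=cv2.INTER_CUBIC)[:600])
E
```

```text
[ [[-0.01,-0.01,0.01],[0.01,-0.0,0.67]],[[-0.01,-0.01,0.01],[0.01,-0.0,0.67]],[[-0.01,-0.01,0.01],[0.01,-0.0,0.67]] ]
34.45 [558.8 -33.5  87.7] [ 3.14  -0.    -0.839] [-0.18  0.56  1.84 -0.    0.74  2.24] [-3.2 -7.8  1.6] 0.102
[-1.6265672   0.72183773  0.10046642]
```

View pics/wrist31.png

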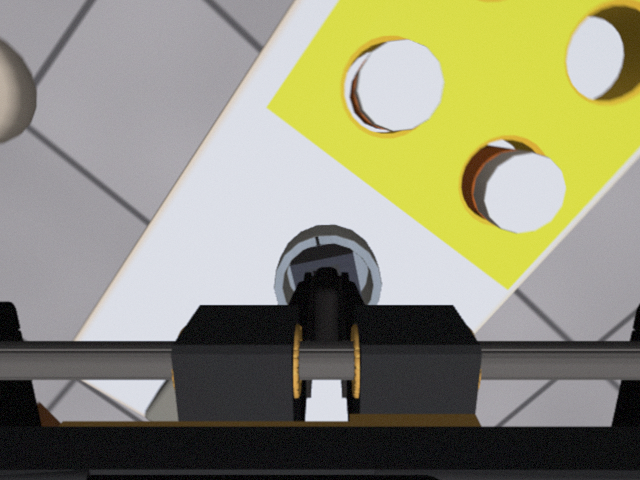

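>>> drive_tool([
  [[0.02,0.02,0],[0,0,0.75]],
  [[0,0,0],[0,0,0.75]],
  [[0,0,0],[0,0,0.75]],
  [[0,0,0],[0,0,0.75]],
  [[0,0,0],[0,0,0.5]],
])

```text
t: 35.02
eef_pos: [558.4, -34.0, 87.7]
tcp_rot: [3.14, -0.0, -1.12]
ft_force: [-5.2, -5.9, 3.2]
opening: 0.105
```

```bash
python3 plan.py 559 -32 87 -1.15|tail -1;python3 - <<'E'
from h import *
print(env.state()['moment'])
p=snap('wrist','wrist32'); s=snap('scene','scene32');t=snap('top','top32')
im=p['pixels'];cv2.imwrite('pics/crop32.png',cv2.resize(im[200:340,240:420],(770,600),interpolation=cv2.INTER_CUBIC))
E
```

```text
35.02 [558.4 -34.   87.7] [ 3.14 -0.   -1.12] [-0.18  0.56  1.85 -0.    0.74  2.51] [-5.2 -5.9  3.2] 0.105
[-1.08096557  0.95223833  0.03864984]
```

View pics/crop32.png

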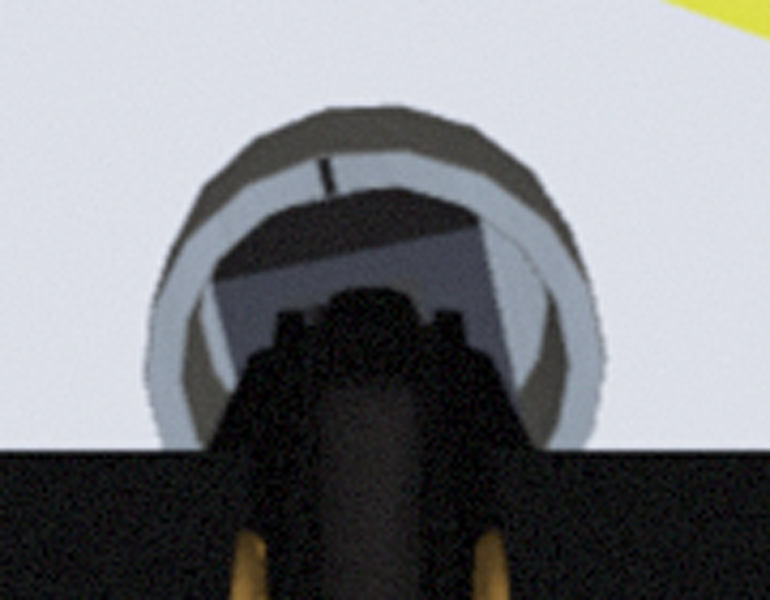

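>>> drive_tool([
  [[0,0,0],[0,0,0.4]],
  [[0,0,0],[0,0,0.3]],
  [[0,0,0],[0,0,0]],
  [[0,0,0],[0,0,0]],
])

```text
t: 35.5
eef_pos: [558.4, -34.0, 87.7]
tcp_rot: [3.139, -0.0, -1.173]
ft_force: [-4.2, -5.3, 3.3]
opening: 0.105
```

```bash
python3 plan.py 559 -32 87 -1.15|tail -1;python3 - <<'E'
from h import *
print(env.state()['moment'])
p=snap('wrist','wrist33')
im=p['pixels'];cv2.imwrite('pics/crop33.png',cv2.resize(im[200:340,240:420],(770,600),interpolation=cv2.INTER_CUBIC))
E
```

```text
35.5 [558.4 -34.   87.7] [ 3.139 -0.    -1.173] [-0.18  0.56  1.85 -0.    0.74  2.57] [-4.2 -5.3  3.3] 0.105
[-1.07049313e+00  1.04362168e+00  6.26415888e-04]
```

View pics/crop33.png

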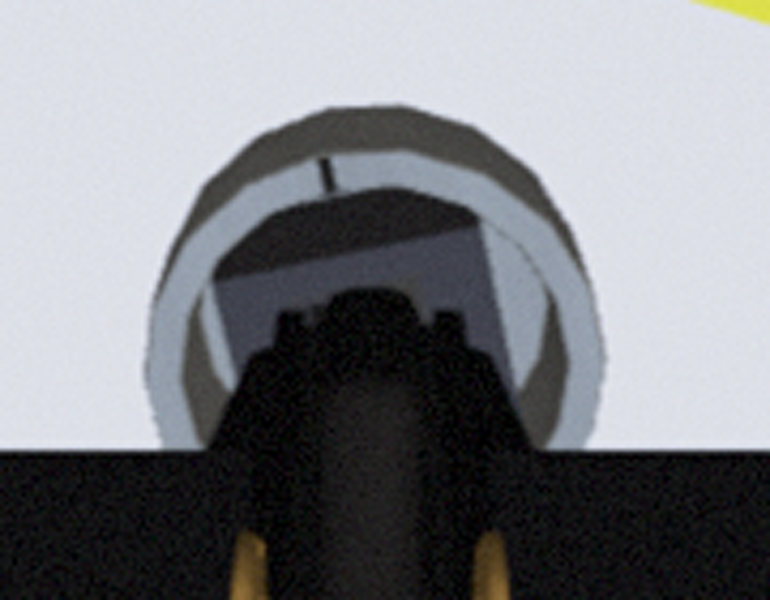

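>>> drive_tool([
  [[0,0,0],[0,0,0.3]],
  [[0,0,0],[0,0,0]],
  [[0,0,0],[0,0,0]],
])

```text
t: 35.8
eef_pos: [558.2, -34.0, 87.7]
tcp_rot: [3.139, -0.0, -1.196]
ft_force: [-5.5, -5.3, 4.7]
opening: 0.104
```

```bash
python3 plan.py 559 -32 87 -1.15|tail -1;python3 - <<'E'
from h import *
print(env.state()['moment'])
p=snap('wrist','wrist34')
im=p['pixels']
def edge(f):
    im=cv2.imread(f); 
    # tick: dark pixels on ring
    c=im[230:260,300:340]; return c
ws=[cv2.resize(cv2.imread(f'pics/wrist{i}.png')[225:290,270:390],(390,300),interpolation=2) for i in (33,34)]
cv2.imwrite('pics/crop34.png',cv2.hconcat(ws))
E
```

```text
35.8 [558.2 -34.   87.7] [ 3.139 -0.    -1.196] [-0.18  0.56  1.85 -0.    0.74  2.59] [-5.5 -5.3  4.7] 0.104
[-1.04112254  1.10580051  0.12594788]
```

View pics/crop34.png

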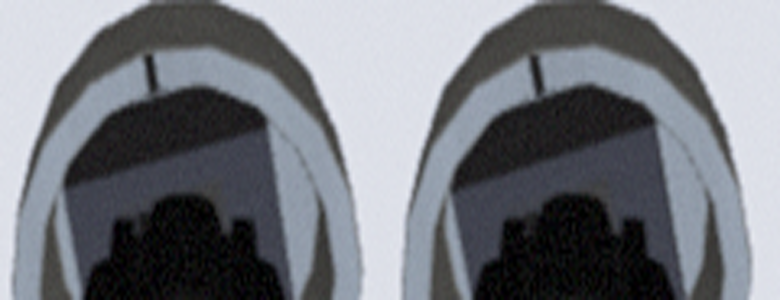

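>>> drive_tool([
  [[0.01,0.03,0],[0,0,-0.6]],
  [[0,0,0],[0,0,-0.6]],
  [[0,0,0],[0,0,0]],
  [[0,0,0],[0,0,0]],
])

```text
t: 36.18
eef_pos: [558.5, -34.0, 87.7]
tcp_rot: [3.142, -0.0, -1.102]
ft_force: [-1.3, -0.7, 0.4]
opening: 0.102
```

```bash
python3 plan.py 559 -32 87 -1.15|tail -1;python3 - <<'E'
from h import *
p=snap('wrist','wrist35')
ws=[cv2.resize(cv2.imread(f'pics/wrist{i}.png')[225:290,270:390],(390,300),interpolation=2) for i in (34,35)]
cv2.imwrite('pics/crop35.png',cv2.hconcat(ws))
E
```

```text
36.18 [558.5 -34.   87.7] [ 3.142 -0.    -1.102] [-0.18  0.56  1.85 -0.    0.73  2.49] [-1.3 -0.7  0.4] 0.102
```

View pics/crop35.png

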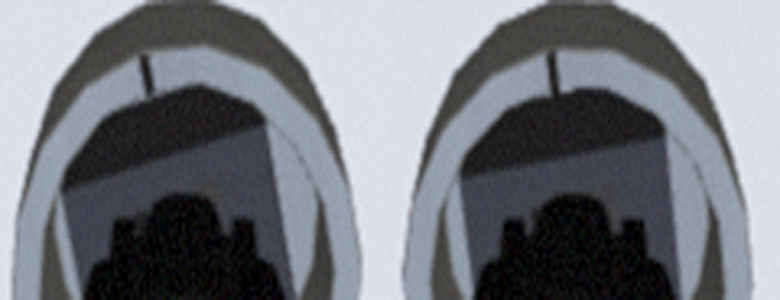

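Forces are relieved and the cylinder stayed put while the tool turned back. Next I'll release the key.

>>> drive_tool([
  [[0,0,0],[0,0,0]],
  [[0,0,0],[0,0,0]],
  [[0,0,0],[0,0,0]],
  [[0,0,-0.3],[0,0,0]],
  [[0,0,-0.7],[0,0,0]],
], jaw=-0.5)

```text
t: 36.65
eef_pos: [557.5, -33.8, 116.6]
tcp_rot: [3.138, 0.002, -1.101]
ft_force: [-0.1, 0.5, 0.1]
opening: 0.249
```

>>> drive_tool([
  [[0,0,-1],[0,0,0]],
  [[0,0,-1],[0,0,0]],
  [[0,0,-1],[0,0,0]],
  [[0,0,0],[0,0,0]],
  [[0,0,0],[0,0,0]],
])

```text
t: 37.07
eef_pos: [559.0, -34.0, 209.8]
tcp_rot: [-3.139, -0.002, -1.101]
ft_force: [-0.8, 0.2, -0.7]
opening: 0.249
```

```bash
python3 plan.py 500 56 200 -0.5;python3 - <<'E'
from h import *
p=snap('wrist','wrist36');s=snap('scene','scene36')
for n in ['key','switch_slot','dose_tip','dose_pivot']: print(n,[(round(d['score'],2),np.round(d['point'],1).tolist()) for d in env.tip_of(n,p)],[(round(d['score'],2),np.round(d['point'],1).tolist()) for d in env.tip_of(n,s)])
im=s['pixels'];cv2.imwrite('pics/crop36.png',cv2.resize(im[190:310,210:390],None,fx=4.4,fy=4.4,interpolation=cv2.INTER_CUBIC))
E
```

```text
[ [[-0.45,0.05,0.04],[-0.0,-0.0,-0.94]],[[-0.45,0.02,0.04],[-0.0,-0.0,-0.94]],[[-0.45,-0.02,0.04],[-0.0,-0.0,-0.94]],[[-0.45,-0.05,0.04],[-0.0,-0.0,-0.94]],[[-0.44,-0.08,0.04],[-0.0,-0.0,-0.94]] ]
[ [[-0.43,-0.12,0.04],[-0.0,-0.0,-0.94]],[[-0.42,-0.15,0.04],[-0.0,-0.0,-0.94]],[[-0.41,-0.18,0.04],[-0.0,-0.0,-0.94]] ]
37.07 [559.  -34.  209.8] [-3.139e+00 -2.000e-03 -1.101e+00] [-0.18  0.4   1.73 -0.    1.01  2.49] [-0.8  0.2 -0.7] 0.249
key [(0.96, [558.3, -33.3, 53.8])] [(0.66, [556.2, -36.3, 55.4])]
switch_slot [(0.65, [554.1, -31.2, 76.3])] [(0.82, [556.8, -28.8, 77.9]), (0.69, [557.8, -33.5, 52.1])]
dose_tip [(0.83, [514.2, 53.2, 129.4])] [(0.74, [516.0, 53.2, 132.0])]
dose_pivot [(0.69, [548.4, 59.6, 70.3])] [(0.6, [547.3, 57.7, 78.3])]
```

View pics/wrist36.png

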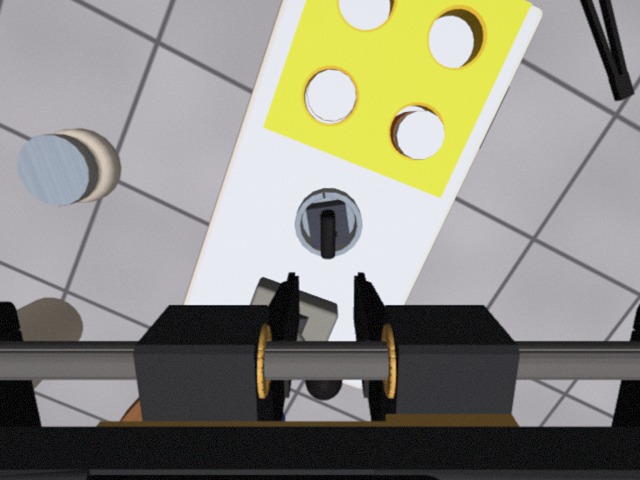

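View pics/crop36.png

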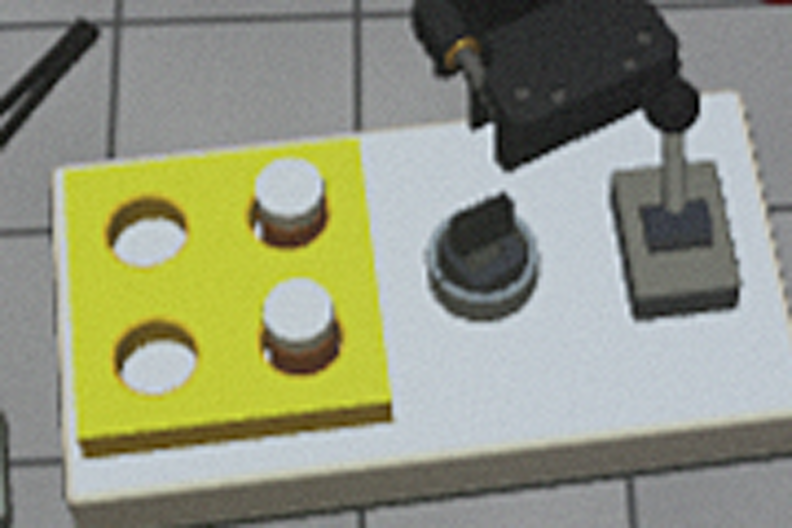

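Run:
```python
from h import *
im=cv2.imread('pics/wrist36.png');cv2.imwrite('pics/crop37.png',cv2.resize(im[180:270,285:375],(720,720),interpolation=cv2.INTER_CUBIC)[:600])
```

```text
(no output)
```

View pics/crop37.png

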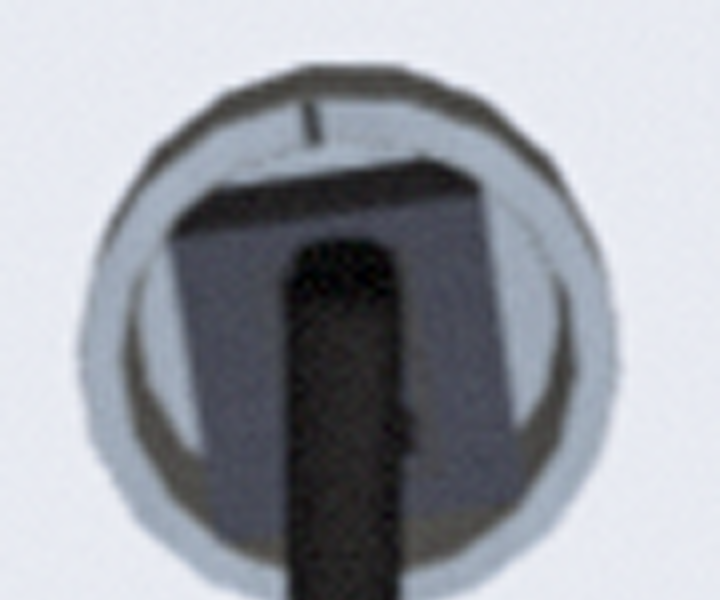

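```bash
python3 plan.py 468 50 205 0.097
```

```text
[ [[-0.26,0.09,0.01],[0.0,0.0,-1.0]],[[-0.26,0.07,0.01],[0.0,0.0,-1.0]],[[-0.27,0.05,0.01],[0.0,0.0,-1.0]],[[-0.27,0.03,0.01],[0.0,0.0,-1.0]],[[-0.27,0.01,0.01],[0.0,0.0,-1.0]] ]
[ [[-0.27,-0.01,0.01],[0.0,0.0,-1.0]],[[-0.27,-0.03,0.01],[0.0,0.0,-1.0]],[[-0.27,-0.06,0.01],[0.0,0.0,-1.0]],[[-0.26,-0.08,0.01],[0.0,0.0,-1.0]],[[-0.26,-0.1,0.01],[0.0,0.0,-1.0]] ]
[ [[-0.25,-0.12,0.01],[0.0,0.0,-1.0]],[[-0.24,-0.14,0.01],[0.0,0.0,-1.0]],[[-0.23,-0.16,0.01],[0.0,0.0,-1.0]],[[-0.21,-0.17,0.01],[0.0,0.0,-1.0]],[[-0.2,-0.19,0.01],[0.0,0.0,-1.0]] ]
37.57 [558.5 -34.  207.3] [ 3.141  0.    -1.101] [-0.18  0.41  1.73 -0.    1.01  2.49] [-0.9 -0.4 -0.7] 0.252
```

>>> drive_tool([
  [[-0.26,0.09,0],[0,0,-1]],
  [[-0.26,0.07,0],[0,0,-1]],
  [[-0.27,0.05,0],[0,0,-1]],
  [[-0.27,0.03,0],[0,0,-1]],
  [[-0.27,0.01,0],[0,0,-1]],
], jaw=-1)

```text
t: 37.98
eef_pos: [528.5, -5.7, 207.6]
tcp_rot: [3.141, 0.0, -0.697]
ft_force: [0.2, -1.3, 0.1]
opening: 0.007
```

>>> drive_tool([
  [[-0.27,-0.01,0],[0,0,-1]],
  [[-0.27,-0.03,0],[0,0,-1]],
  [[-0.27,-0.06,0],[0,0,-1]],
  [[-0.26,-0.08,0],[0,0,-1]],
  [[-0.26,-0.1,0],[0,0,-1]],
])

```text
t: 38.4
eef_pos: [498.4, 22.2, 207.6]
tcp_rot: [3.141, 0.0, -0.297]
ft_force: [-0.6, 0.2, -0.9]
opening: 0.005
```

>>> drive_tool([
  [[-0.25,-0.12,0],[0,0,-1]],
  [[-0.24,-0.14,0],[0,0,-1]],
  [[-0.23,-0.16,0],[0,0,-1]],
  [[-0.21,-0.17,0],[0,0,-1]],
  [[-0.2,-0.19,0],[0,0,-1]],
])

```text
t: 38.82
eef_pos: [467.9, 50.3, 207.6]
tcp_rot: [3.142, 0.0, 0.103]
ft_force: [0.2, 0.9, -0.2]
opening: 0.006
```

>>> drive_tool([
  [[0,0,0],[0,0,0]],
  [[0,0,0],[0,0,0]],
])

```text
t: 38.98
eef_pos: [468.4, 50.1, 207.8]
tcp_rot: [3.141, -0.0, 0.097]
ft_force: [-0.4, -0.2, -0.0]
opening: 0.006
```

```bash
python3 plan.py 468 51 122 0.097;python3 - <<'E'
from h import *
p=snap('wrist','wrist38'); print(proj(p,[515,53.5,131]),proj(p,[549.8,58,137]))
for n in ['dose_tip','dose_pivot']: print(n,[(round(d['score'],2),np.round(d['point'],1).tolist()) for d in env.tip_of(n,p)])
E
```

```text
[ [[-0.0,-0.01,0.95],[0.0,-0.0,0.0]],[[-0.0,-0.01,0.95],[0.0,-0.0,0.0]],[[-0.0,-0.01,0.95],[0.0,-0.0,0.0]] ]
38.98 [468.4  50.1 207.8] [ 3.141 -0.     0.097] [-0.03  0.28  1.93 -0.    0.93  1.44] [-0.4 -0.2 -0. ] 0.006
[326.41049193 169.85459039] [324.38161658 106.65831562]
dose_tip [(0.86, [514.5, 54.0, 132.5])]
dose_pivot [(0.97, [550.8, 60.0, 73.0])]
```

View pics/wrist38.png

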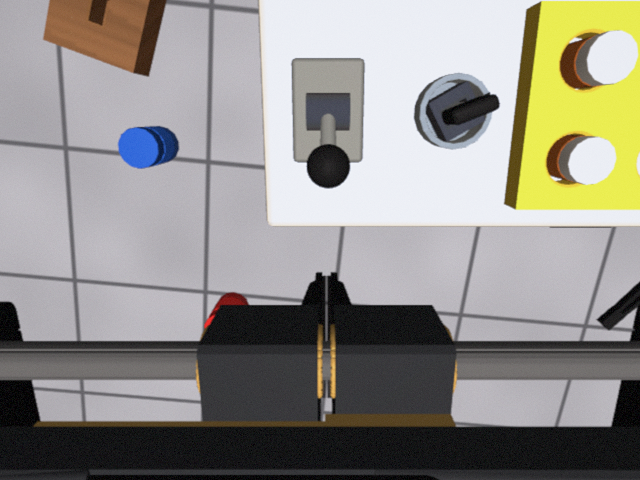

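The ball at (328,166) is straight ahead of the closed fingers. I'll lower and push it along tool x.

>>> drive_tool([
  [[0,0,0.95],[0,0,0]],
  [[0,0,0.95],[0,0,0]],
  [[0,0,0.85],[0,0,0]],
  [[0,0,0],[0,0,0]],
])

```text
t: 39.47
eef_pos: [466.7, 49.8, 121.7]
tcp_rot: [-3.141, 0.006, 0.097]
ft_force: [-0.3, 0.4, 0.0]
opening: 0.001
```

>>> drive_tool([
  [[0.4,0,0],[0,0,0]],
  [[0.3,0,0],[0,0,0]],
  [[0.3,0,0],[0,0,0]],
  [[0.2,0,0],[0,0,0]],
  [[0.2,0,0],[0,0,0]],
])

```text
t: 39.88
eef_pos: [510.8, 54.2, 125.8]
tcp_rot: [3.141, -0.001, 0.099]
ft_force: [-1.1, -1.2, 1.4]
opening: 0.004
```

```bash
python3 plan.py 526.5 55.8 122 0.097;python3 - <<'E'
from h import *
p=snap('wrist','wrist39'); s=snap('scene','scene39');print(proj(p,[549.8,58,137]))
for n in ['dose_tip','dose_pivot']: print(n,[[(round(d['score'],2),np.round(d['point'],1).tolist()) for d in env.tip_of(n,q)] for q in (p,s)])
E
```

```text
[ [[0.53,-0.0,0.13],[0.0,-0.01,0.02]] ]
39.88 [510.8  54.2 125.8] [ 3.141e+00 -1.000e-03  9.900e-02] [-0.02  0.45  1.93 -0.    0.76  1.45] [-1.1 -1.2  1.4] 0.004
[323.98246781 216.37404461]
dose_tip [[(0.88, [531.0, 56.6, 138.3]), (0.19, [553.3, -31.5, 75.7])], [(0.68, [540.1, 55.4, 141.4])]]
dose_pivot [[(0.73, [548.7, 59.2, 70.1])], [(0.64, [548.6, 55.1, 72.0])]]
```

View pics/wrist39.png

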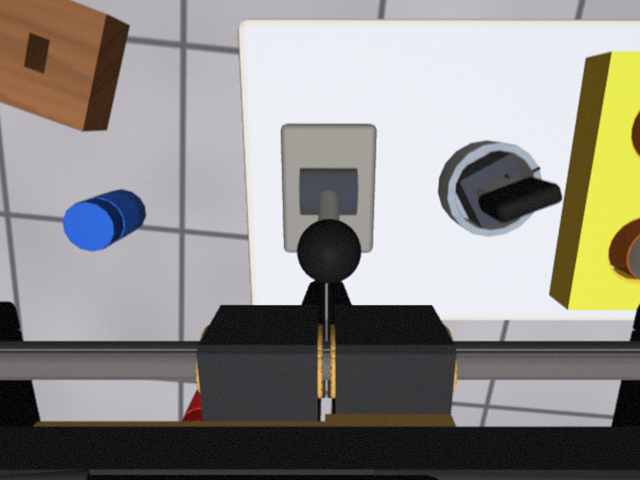

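>>> drive_tool([
  [[0.2,0,0],[0,0,0]],
  [[0.15,0,0],[0,0,0]],
  [[0.1,0,0],[0,0,0]],
  [[0,0,0],[0,0,0]],
  [[0,0,0],[0,0,0]],
])

```text
t: 40.6
eef_pos: [523.7, 55.6, 125.1]
tcp_rot: [3.141, -0.0, 0.099]
ft_force: [0.0, -0.1, 0.8]
opening: 0.007
```

```bash
python3 plan.py 526.5 55.8 122 0.097|tail -1;python3 - <<'E'
from h import *
p=snap('wrist','wrist40'); s=snap('scene','scene40');t=snap('top','top40');print(proj(p,[549.8,58,137]),proj(s,[549.8,58,137]))
for n in ['dose_tip','dose_pivot']: print(n,[[(round(d['score'],2),np.round(d['point'],1).tolist()) for d in env.tip_of(n,q)] for q in (p,s,t)])
im=s['pixels'];cv2.imwrite('pics/crop40.png',cv2.resize(im[180:300,300:420],(600,600),interpolation=cv2.INTER_CUBIC))
E
```

```text
40.6 [523.7  55.6 125.1] [ 3.141 -0.     0.099] [-0.02  0.47  1.9  -0.    0.78  1.45] [ 0.  -0.1  0.8] 0.007
[324.23256069 249.20288821] [365.7566631  226.16005764]
dose_tip [[(0.95, [549.4, 56.3, 138.3])], [(0.51, [552.0, 58.8, 138.5])], []]
dose_pivot [[(0.8, [550.4, 60.5, 72.2])], [(0.63, [544.9, 57.6, 74.0])], [(0.52, [631.2, -289.1, 165.8])]]
```

View pics/wrist40.png

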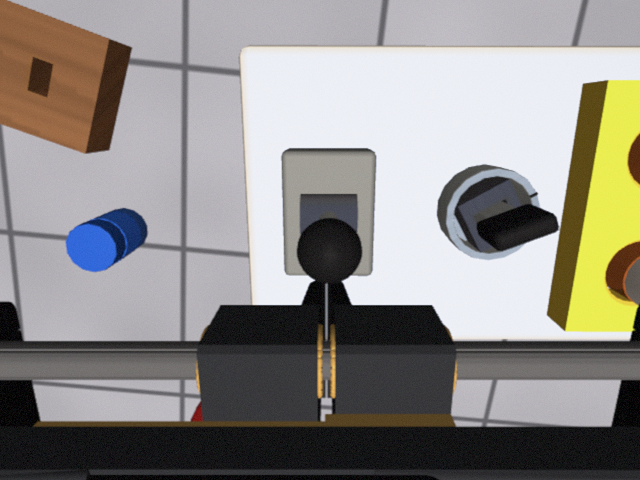

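The ball at (330,251) matches the projected upright position (324,249) to about 1 mm in the swing direction. I'll back away and check everything.

>>> drive_tool([
  [[-0.3,0,0],[0,0,0]],
  [[-0.8,0,0],[0,0,0]],
  [[-0.8,0,-0.3],[0,0,0]],
  [[0,0,-1],[0,0,0]],
  [[0,0,-1],[0,0,0]],
])

```text
t: 41.47
eef_pos: [464.4, 49.9, 194.3]
tcp_rot: [-3.141, 0.004, 0.099]
ft_force: [0.7, -0.4, 0.8]
opening: 0.006
```

>>> drive_tool([
  [[0,0,-1],[0,0,0]],
  [[0,0,-0.5],[0,0,0]],
  [[0,0,0],[0,0,0]],
  [[0,0,0],[0,0,0]],
])

```text
t: 41.8
eef_pos: [466.3, 49.9, 239.4]
tcp_rot: [3.141, -0.001, 0.099]
ft_force: [-0.3, -0.0, 0.2]
opening: 0.004
```

```bash
python3 plan.py 468 50 230 0.097|tail -1;python3 - <<'E'
from h import *
p=snap('wrist','wrist41'); s=snap('scene','scene41');t=snap('top','top41')
for n in ['dose_tip','dose_pivot','key','vial1','mirror_grip']: print(n,[[(round(d['score'],2),np.round(d['point'],1).tolist()) for d in env.tip_of(n,q)] for q in (p,s,t)])
im=s['pixels'];cv2.imwrite('pics/crop41.png',cv2.resize(im[150:310,120:400],(784,448),interpolation=cv2.INTER_CUBIC))
E
```

```text
41.8 [466.3  49.9 239.4] [ 3.141e+00 -1.000e-03  9.900e-02] [-0.03  0.24  1.89 -0.    1.01  1.44] [-0.3 -0.   0.2] 0.004
dose_tip [[(0.69, [548.5, 57.2, 142.1]), (0.35, [560.7, -60.3, 0.0])], [(0.59, [767.6, 30.3, 0.2]), (0.45, [548.2, 61.0, 140.0])], []]
dose_pivot [[], [(0.62, [549.3, 53.1, 75.3]), (0.45, [539.3, -186.7, 69.4])], [(0.61, [768.2, 28.0, -3.0]), (0.45, [550.4, 59.8, 141.8])]]
key [[(0.68, [561.7, -30.8, 53.5])], [(0.59, [556.3, -35.3, 55.3])], [(0.58, [550.1, 59.4, 141.8]), (0.39, [556.7, -32.2, 59.7]), (0.25, [509.7, -433.7, 0.5])]]
vial1 [[(0.71, [357.4, 132.5, 2.4]), (0.68, [505.5, 203.2, -2.5])], [(0.84, [595.4, -119.3, 54.8]), (0.79, [359.1, 129.3, -1.0]), (0.65, [534.4, -123.5, 47.9]), (0.61, [606.9, 236.5, -1.0]), (0.51, [511.8, 201.6, 0.0])], [(0.64, [531.2, -126.0, 48.3]), (0.52, [600.3, -111.5, 47.2]), (0.51, [506.2, 201.7, -1.2])]]
mirror_grip [[], [(0.58, [478.4, -338.9, 198.5]), (0.42, [603.6, 237.9, -1.6])], [(0.98, [477.5, -332.0, 204.9])]]
```

View pics/crop41.png

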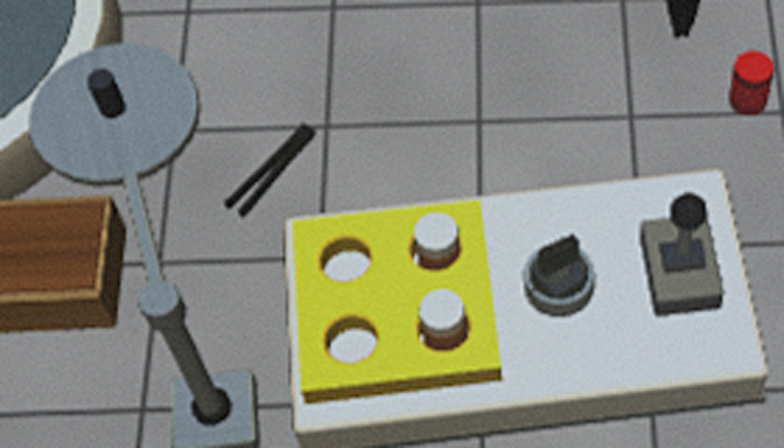

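View pics/wrist41.png

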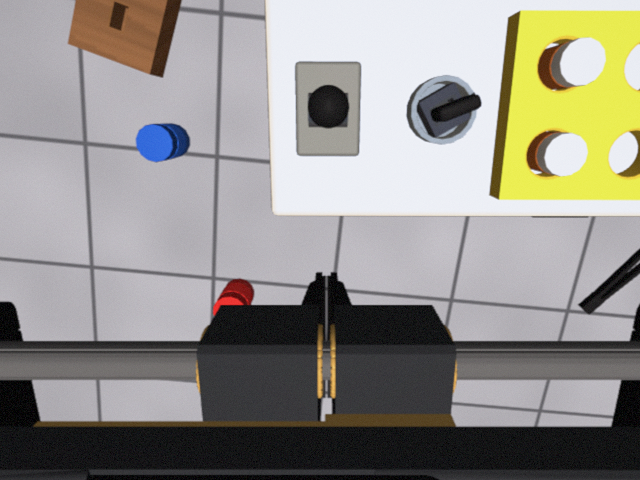

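All checks agree: both vials down, key in the turned switch, lever upright, mirror clear and the arm free. Handing in.

```bash
python3 -c "
from cell import env
print(env.job_done())"
```

```text
the job is handed in; nothing more can be done
None
```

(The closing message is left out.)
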